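# Dial the ball jar's cap to the right hole and tip the sample into the inspection tray

## Task

One of the two clear hexagonal jars on the sloped rack holds five 14 mm steel balls (the other holds bigger ones): while that jar lies in its seat, turn its cap until the hole that just lets 14 mm balls through, the middle one of the three, stands at the outlet on the low side. Then take the jar out, tip it over the steel tray so that all five balls run out and come to rest in the tray, and lay the jar back in its seat in the rack. Do not tip the jar with any other hole at the outlet, do not shift the other jar, the ring gauge or the V-block, and do not bump the dial-gauge stand.

Things in the scene. Friction and masses are not known exactly. Their poses are not given: they have to be found in the camera images.
- jar: The jar to use: clear hexagonal plastic jar with a round grey ribbed dial cap, 108 mm long in all, about 150 g plus five 11 g balls. Body 92 mm long, 51 mm across flats, 59 mm across corners. Origin: outside centre of its base. z runs from base to cap; two flats face +y and -y (grip these 35 to 60 mm from the base), corners point to +x and -x. Lying in the rack, -x is its low side.
- dial (a joint): Angle of the cap on the jar, rad, growing anticlockwise seen looking at the cap's face. 0: blank over the outlet (shut); -1.571: 10 mm hole at the outlet; 1.571: 18.5 mm hole (the one for 14 mm balls); 3.142: 23 mm hole. No clicks: balls pass within 0.1 rad of the place. Turns with about 0.03 N m and stays where left; stops at -1.75 and 3.3. Starts between -1.3 and 0.5.
- cap_center (a point): Point on the cap's axis (the jar's z axis), 100 mm from the jar's base, half way up the cap's ribbed rim, which is 65 mm across and 16 mm high: the place to grip the rim with the fingers along the jar's axis. Its axes turn with the cap. The cap's holes are centred 18.5 mm from its axis.
- outlet (a point): The jar's outlet, at the level of the cap's face: (-18.5, 0, 108) mm in the jar's frame; axes as the jar's. Only the cap hole standing here is open. With the jar tipped till its cap points 15 to 25 degrees below level (jar's z 105 to 115 degrees from upright), -x side undermost, the balls roll out one after another at about 0.5 m/s.
- jar_grip (a point): Point on the jar's axis 48 mm from its base, between the two flats that face +y and -y, 51 mm apart. Axes as the jar's.
- jar_spare: The other jar, of the same make and size, cap shut, filled with 20 mm balls, 420 g, lying in the other seat of the rack. Origin and axes as the jar's. To be left alone.
- rack: Fixed grey sheet-metal rack, base plate 150 (x) by 226 (y) by 4 mm, two sloped seats 116 mm apart. Origin: centre of its underside; front -x, z up. Jars lie in it leaning 30 degrees (0.524 rad) from upright, caps up and to the front (-x). Each seat: a V trough under the jar's two lower faces, a stop under its base, cheeks 27.5 mm to either side along the lowest 20 mm of the jar.
- seat_left (a point): Where the base centre (origin) of a jar lies in the seat at the rack's +y side: (40, 58, 35) mm in the rack's frame. Axes as the rack's; a seated jar has these axes turned by -30 degrees about y. A jar lifts straight up out of the seat; let go in the trough it slides down to the stop.
- seat_right (a point): The same for the seat at the rack's -y side: at (40, -58, 35) mm in the rack's frame.
- tray: Open stainless steel tray, fixed, 190 (x) by 130 (y) by 28 mm high, walls and floor 3 mm thick. Origin: centre of its underside, z up.
- ball1: Steel ball 1 of the five, 14 mm in diameter, 11 g; origin at its centre. Lies 10 mm above the tray's underside when in the tray.
- ball2: Steel ball 2 of the five, 14 mm in diameter, 11 g; origin at its centre. Lies 10 mm above the tray's underside when in the tray.
- ball3: Steel ball 3 of the five, 14 mm in diameter, 11 g; origin at its centre. Lies 10 mm above the tray's underside when in the tray.
- ball4: Steel ball 4 of the five, 14 mm in diameter, 11 g; origin at its centre. Lies 10 mm above the tray's underside when in the tray.
- ball5: Steel ball 5 of the five, 14 mm in diameter, 11 g; origin at its centre. Lies 10 mm above the tray's underside when in the tray.
- gauge_stand: Dial-gauge stand, fixed obstacle: granite base 110 (x) by 90 (y) by 35 mm; steel column 18 mm thick at x = +35 mm, top 239 mm above the bench; an arm at height 165 mm carries a gauge 56 mm in diameter with its face at x = -55 mm and a stem below it at x = -45 mm down to 70 mm. Origin: centre of its underside.
- v_block: Steel V-block 60 by 50 by 45 mm, 0.65 kg, loose; origin: centre of its underside, groove along x. To be left alone.
- ring_gauge: Plain steel ring gauge lying flat, 58 mm outside, 32 mm bore, 20 mm high, 0.28 kg, loose; origin: centre of its underside. To be left alone.
Things that resemble listed ones, but are neither listed nor needed, are in the scene too. Leave any black look-alike of the tray alone.

How it is judged:
On the way, in this order (a step that is already met when the one before it is completed fails the run):
1. with the jar lying in its seat, its cap stands with the 18.5 mm hole at the outlet (within 0.2 rad) ((distance between jar and seat_left below 0.012 m or distance between jar and seat_right below 0.012 m) and value of joint dial between 1.371 and 1.771 rad), for 0.2 s.
2. all five balls are inside the tray (x of ball1 in the frame of tray between -0.093 and 0.093 m and y of ball1 in the frame of tray between -0.063 and 0.063 m and z of ball1 in the frame of tray between 0.004 and 0.016 m and x of ball2 in the frame of tray between -0.093 and 0.093 m and y of ball2 in the frame of tray between -0.063 and 0.063 m and z of ball2 in the frame of tray between 0.004 and 0.016 m and x of ball3 in the frame of tray between -0.093 and 0.093 m and y of ball3 in the frame of tray between -0.063 and 0.063 m and z of ball3 in the frame of tray between 0.004 and 0.016 m and x of ball4 in the frame of tray between -0.093 and 0.093 m and y of ball4 in the frame of tray between -0.063 and 0.063 m and z of ball4 in the frame of tray between 0.004 and 0.016 m and x of ball5 in the frame of tray between -0.093 and 0.093 m and y of ball5 in the frame of tray between -0.063 and 0.063 m and z of ball5 in the frame of tray between 0.004 and 0.016 m), for 0.2 s.
At the end, for the whole second after the job is handed in: All five balls lie at rest on the floor of the tray; the jar lies released and at rest in its seat in the rack (base centre within 10 mm of the seat's point, leaning 24 to 36 degrees) (all of step 2 and linear speed of each of ball1, ball2, ball3, ball4, ball5 below 0.03 m/s and (distance between jar and seat_left below 0.01 m or distance between jar and seat_right below 0.01 m) and angle between jar's own z axis and vertical between 0.42 and 0.63 rad and linear speed of jar below 0.02 m/s); the robot touches nothing.
It fails at once if the jar is tipped past 80 degrees with the cap more than 0.25 rad from the 18.5 mm hole (angle between jar's own z axis and vertical above 1.4 rad and not (value of joint dial between 1.321 and 1.821 rad)).
It fails at once if the other jar is shifted by more than 15 mm (distance of jar_spare from where it was at the start of the episode above 0.015 m).
It fails at once if the V-block is shifted by more than 10 mm (distance of v_block from where it was at the start of the episode above 0.01 m).
It fails at once if the ring gauge is shifted by more than 10 mm (distance of ring_gauge from where it was at the start of the episode above 0.01 m).
It fails at once if the dial-gauge stand is bumped (more than 4 N) (contact force between gauge_stand and anything else above 4 N).
It also fails if it takes over 72 s, if anything falls off the work surface, if the arm or the gripper's body presses on something with over 40 N, if the wrist force passes 120 N, or if a joint passes its speed limit or range.

## Robot

A 6-joint arm with a two-finger parallel gripper is mounted at the origin on the work surface. World frame = base frame: x ahead of the robot, y to its left, z up, the work surface at z = 0. Lengths are in m, angles in rad, forces in N, time in s.
With the tool pointing down it reaches from about 0.3 to 0.75 m from the base axis. Payload 8.5 kg.
Tool frame: the origin (TCP) lies midway between the tips of the shut fingers; the grasp point (between the pads) lies 19 mm behind it; z points along the fingers, y is the direction in which the jaws open and shut (so a half turn about z gives the same grasp; the last joint's range is limited). The gripper opens to 85 mm and grips with 20 to 120 N. Pads are 22 mm wide; open, the fingers measure 114 mm over their backs; the gripper's body (76 mm by 85 mm) begins 54 mm behind the grasp point. The pads swing forward as they close: fully open they stand 13 mm farther back than shut.
Start: joints at [1.001, 0.381, 1.297, -0, 1.464, -0.215], TCP at [0.191, 0.516, 0.231] pointing down, gripper open.
Joint ranges: [-3.11, 3.11], [-0.89, 2.33], [0.22, 2.48], [-1.42, 4.56], [0.17, 2.85], [-2.88, 2.88]. Speed limits (rad/s): [2.39, 2.39, 3.14, 3.14, 3.14, 3.14].

## Interface

Orientations are given as a 3x3 rotation matrix whose columns are the frame's x, y, z axes.
In Python, from workcell import read_state, read_camera, get_calibration, close_job gives the robot as it stands. The module is installed in compiled form; this text tells all that it offers.
- The arm moves only by the shell command python3 -m crank 'ROWS'. ROWS is JSON, a list of rows, each a list of 3 entries, a list of its own where there are three numbers: the finger opening in m, from 0 to 0.0854, then the shift along the tool's x, y, z in m, then the turn, a rotation vector about the tool's x, y, z in degrees. A call has exactly 5 rows; each row shifts and turns the commanded pose from where the row before left it, along the tool's axes as they then stand; what a row does not reach is not made up. A row lasts 1/8 s, in which the tool goes at most 62.5 mm and 10.7 degrees, less where a joint would pass 70% of its speed; a pose out of reach is approached as far as the arm can. A call with a gripper value outside its range is refused whole. The fingers move at their own pace and stop on an object; the grip force is fixed at half the most. Time passes only in rows, so rows that do not move let the fingers close, or fill a call up. It gives the time, the measured TCP pose, the force and the opening at its end, in the units of the state.
- read_state(): the state, without advancing time (a new reading comes with each control period).
- read_camera(name): name is "scene" or "top" or "wrist"; returns the picture (384x512x3 uint8, blue, green, red); there is no depth.
- get_calibration(name): a dict with "K" (3x3 intrinsics, pixels), "R" (3x3) and "t" (3): a world point X has camera coordinates R X + t. Camera axes: x right, y down, z forward; pixel columns grow to the right and rows downward; lengths in m; the calibration is good to about 2 mm. A picture is of the moment at which its call begins: read the wrist's pose just before it. get_calibration takes no time and is no camera call; for the wrist camera it gives the pose at the moment of the call.
- close_job(): hands the job in, once; it reports no verdict.
The state is a dict: "t": time; "qpos": joint angles; "qd": joint speeds; "effort": joint torques, N m; "ee_pos": TCP position; "ee_rot": TCP orientation; "wrist_force": force on the tool from outside, world axes, zero at the start; "moment": the same for the moment, N m; "gripper_width": finger opening in m.
Only numpy, scipy, OpenCV 4.12 (cv2) and the standard library are available. Lean on these libraries where they do the work, as an engineer would, in place of code of your own. Each camera call takes 0.05 s, during which the arm holds its last target.

## Working session

There is one attempt and no reset: what is moved stays moved. The work goes in short steps, Python scripts to look and compute and a shell command to move; the robot and the scene stay as the last step left them, time stands still between calls to the robot, and variables do not carry over. Pictures are saved under pics/ and viewed, and the job is handed in when it is done.

```bash
mkdir -p pics
python3 - <<'E'
from workcell import *
import cv2
s=read_state()
for k,v in s.items(): print(k,v)
for n in ["scene","top","wrist"]:
    c=get_calibration(n); print(n,c)
    im=read_camera(n); cv2.imwrite(f"pics/{n}0.png",im)
E
```

```text
t 0.0
qpos [ 1.00073797e+00  3.81190748e-01  1.29828026e+00 -1.04269383e-05
  1.46358535e+00 -2.15346436e-01]
qd [-9.49542490e-04  3.79978776e-04 -1.12478864e-03  1.02488808e-03
 -1.30037661e-03 -5.52171518e-05]
effort [ 1.42944595e-03 -4.48463702e+01 -2.31279570e+01 -1.28548995e-04
  4.72577070e-03 -9.60919834e-06]
ee_pos [0.19088993 0.51549276 0.23070802]
ee_rot [[-9.37746857e-01  3.47318617e-01 -7.81209720e-04]
 [ 3.47319364e-01  9.37746089e-01 -1.23784880e-03]
 [ 3.02648425e-04 -1.43211809e-03 -9.99998929e-01]]
wrist_force [-0.5051018   0.27649823  0.27765537]
moment [-0.03255379 -0.00184255  0.0282815 ]
gripper_width 0.08538431994364863
scene {'K': array([[450.63280524,   0.        , 261.7372758 ],
       [  0.        , 450.63280524, 188.44485336],
       [  0.        ,   0.        ,   1.        ]]), 'R': array([[-0.63149384,  0.77537965, -0.00138445],
       [ 0.58357716,  0.47410663, -0.65928795],
       [-0.51054209, -0.41714421, -0.75188928]]), 't': array([ 0.2007435 , -0.2658604 ,  1.53247677])}
top {'K': array([[378.73783104,   0.        , 259.19057465],
       [  0.        , 378.73783104, 192.632465  ],
       [  0.        ,   0.        ,   1.        ]]), 'R': array([[ 0.01625025, -0.99986697,  0.00140583],
       [-0.98642443, -0.01626153, -0.16340868],
       [ 0.1634098 ,  0.00126868, -0.98655746]]), 't': array([0.0985631 , 0.46963077, 1.07819777])}
wrist {'K': array([[304.1183839 ,   0.        , 253.24386198],
       [  0.        , 304.1183839 , 193.81258211],
       [  0.        ,   0.        ,   1.        ]]), 'R': array([[ 0.34813861,  0.93743998, -0.00240771],
       [ 0.90516274, -0.33548136,  0.26102235],
       [ 0.24388505, -0.09305133, -0.96532975]]), 't': array([-0.54944274, -0.03390569,  0.37966513])}
```

View pics/scene0.png

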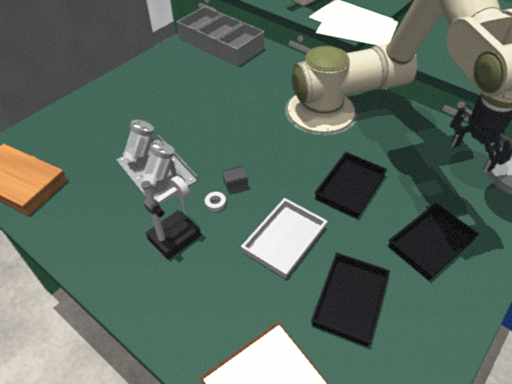

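View pics/top0.png

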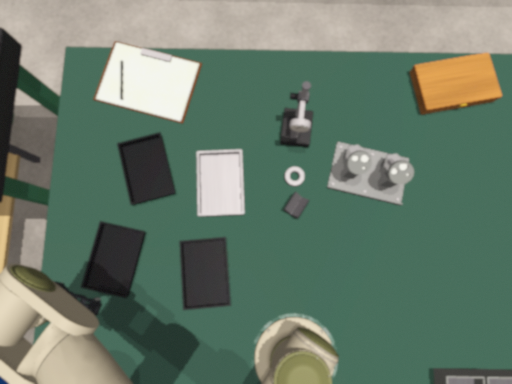

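View pics/wrist0.png

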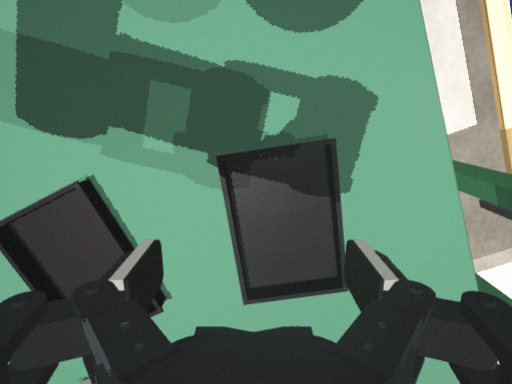

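The tray is near (220,183) in the top view, the rack near (370,172), and the gauge stand near (297,125). I'll zoom in on the rack.

Run:
```python
import cv2
a=cv2.imread("pics/top0.png")[70:220,260:430]; b=cv2.imread("pics/scene0.png")[105:260,100:260]
cv2.imwrite("pics/z1.png",cv2.resize(a,None,fx=4.5,fy=3.9 if 0 else 4,interpolation=cv2.INTER_CUBIC))
cv2.imwrite("pics/z2.png",cv2.resize(b,None,fx=3.8,fy=3.8,interpolation=cv2.INTER_CUBIC))
```

```text
(no output)
```

View pics/z1.png

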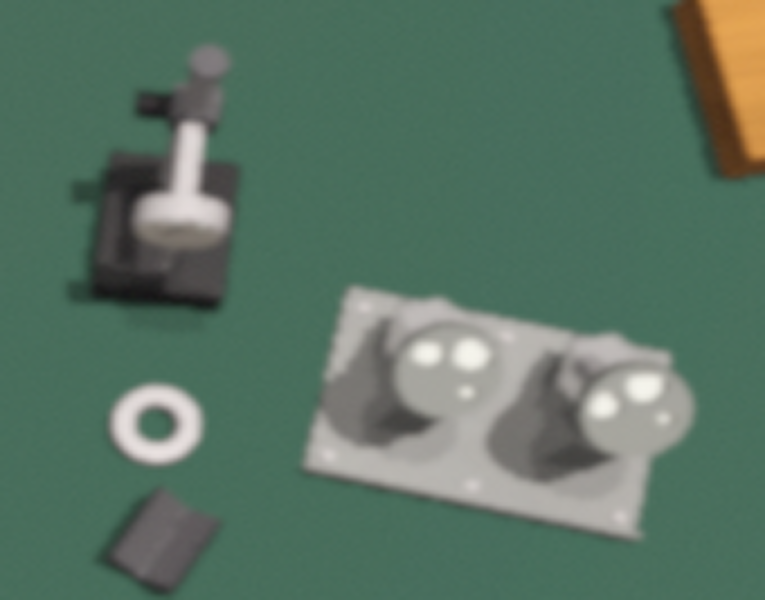

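View pics/z2.png

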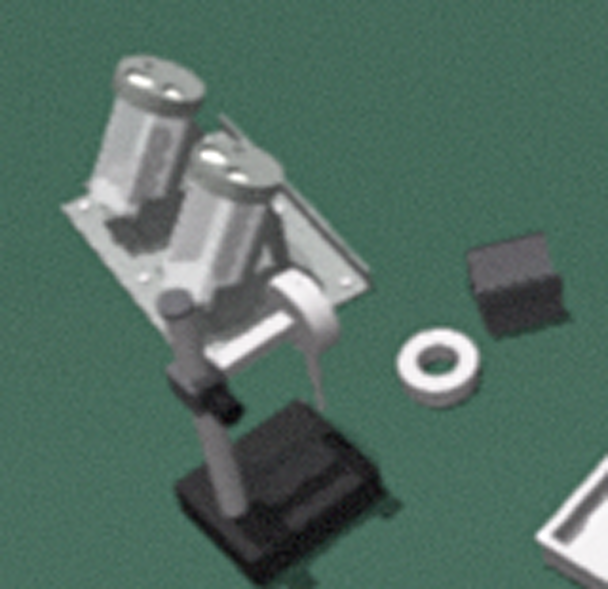

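```bash
cat > h.py <<'E'
import numpy as np, cv2
from workcell import *
def ray(c,uv):
    d=c["R"].T@np.linalg.inv(c["K"])@np.array([uv[0],uv[1],1.]); o=-c["R"].T@c["t"]; return o,d
def onz(c,uv,z):
    o,d=ray(c,uv); return o+d*(z-o[2])/d[2]
def proj(c,X):
    X=np.atleast_2d(X); p=(c["R"]@X.T).T+c["t"]; p=(c["K"]@p.T).T; return p[:,:2]/p[:,2:]
E
python3 - <<'E'
from h import *
np.set_printoptions(precision=4,suppress=True)
c=get_calibration("top")
im=cv2.imread("pics/top0.png"); 
P=[onz(c,p,0.004) for p in [(337.8,142),(408.9,158),(401.8,204.5),(327.8,187)]]
P=np.array(P);print(P,P.mean(0),[np.linalg.norm(P[i]-P[i-1]) for i in range(4)])
hsv=cv2.cvtColor(im,cv2.COLOR_BGR2HSV)
m=((hsv[...,1]<60)&(hsv[...,2]>110)).astype('uint8')
n,l,st,ce=cv2.connectedComponentsWithStats(m)
for i in range(1,n):
    if 150<st[i,4]<8000: 
        cn=cv2.findContours((l==i).astype('uint8'),0,2)[0][0]
        r=cv2.minAreaRect(cn);b=cv2.boxPoints(r)
        print(st[i],ce[i],r); 
        z=0.028 if ce[i][0]<260 else (0.02 if ce[i][0]<310 else 0.004)
        B=np.array([onz(c,q,z) for q in b]);print(B.mean(0),[np.linalg.norm(B[k]-B[k-1]) for k in range(4)],np.degrees(np.arctan2(*(B[1]-B[0])[[1,0]])))
for n,uv in [("gbase c1",(260+95/4.5,70+295/4)),("c2",(260+220/4.5,70+302/4)),("c3",(260+238/4.5,70+165/4)),("c4",(260+112/4.5,70+152/4))]: print(n,onz(c,uv,0.035))
print("coltop",onz(c,(260+209/4.5,70+62/4),0.239),"gauge",onz(c,(260+182/4.5,70+225/4),0.165))
print("vblock",onz(c,(260+163/4.5,70+535/4),0.045))
E
```

```text
[[ 0.6373 -0.1356  0.004 ]
 [ 0.5897 -0.3544  0.004 ]
 [ 0.4444 -0.3259  0.004 ]
 [ 0.4945 -0.1026  0.004 ]] [ 0.5415 -0.2297  0.004 ] [np.float64(0.14658011651634348), np.float64(0.22392334764948282), np.float64(0.14813241320090112), np.float64(0.2288715792683671)]
[ 14  89  42  31 706] [ 29.7394 107.1006] ((30.120805740356445, 110.68456268310547), (48.006988525390625, 23.266185760498047), 34.99202346801758)
[0.7147 0.8173 0.028 ] [np.float64(0.15697632463249614), np.float64(0.07156531669731185), np.float64(0.1584220854008248), np.float64(0.07057169454265226)] -28.039442605530503
[290 100  21  32 375] [300.624  118.7333] ((300.0, 115.5), (31.0, 20.0), 90.0)
[ 0.7161 -0.0164  0.02  ] [np.float64(0.10093350440633432), np.float64(0.06251809858342454), np.float64(0.10095717519298554), np.float64(0.06164675928797462)] -89.03445010330239
[ 327  141   88   65 3372] [369.852  171.8129] ((371.47943115234375, 171.93785095214844), (84.08446502685547, 50.322959899902344), 13.650419235229492)
[ 0.5447 -0.2371  0.004 ] [np.float64(0.2529353882833005), np.float64(0.16037403296118674), np.float64(0
[... 1900 characters left out ...]
.9777 379.29  ] ((465.5, 379.5), (7.0, 39.0), 90.0)
[-0.0496 -0.4827  0.004 ] [np.float64(0.018512007196512147), np.float64(0.10995698124917416), np.float64(0.018541981503510715), np.float64(0.1096457914277725)] -89.09263892841712
[487 376  25   8 186] [498.6452 379.7634] ((499.0, 379.5), (7.0, 24.0), 90.0)
[-0.0481 -0.577   0.004 ] [np.float64(0.01854365858315017), np.float64(0.06768163974797396), np.float64(0.01856484630627262), np.float64(0.06749004901017938)] -89.09263892841719
gbase c1 [0.6194 0.0424 0.035 ]
c2 [ 0.6153 -0.0415  0.035 ]
c3 [ 0.7243 -0.0544  0.035 ]
c4 [0.7334 0.0316 0.035 ]
coltop [ 0.7116 -0.0091  0.239 ] gauge [ 0.6297 -0.0019  0.165 ]
vblock [ 0.4358 -0.0023  0.045 ]
```

```bash
cat >> h.py <<'E'
from scipy.spatial.transform import Rotation as Ro
def nrm(v): v=np.asarray(v,float); return v/np.linalg.norm(v)
def frame(z,y):
    z=nrm(z); y=np.asarray(y,float); y=nrm(y-z*(y@z)); return np.column_stack([np.cross(y,z),y,z])
def plan(p1,R1,step=.055,ang=9.5,p0=None,R0=None,n=None):
    "even rows from present to target; p path straight; shift in tool axes"
    s=read_state()
    if p0 is None: p0,R0=np.array(s["ee_pos"]),np.array(s["ee_rot"])
    d=p1-p0; rv=Ro.from_matrix(R0.T@R1).as_rotvec(); a=np.degrees(np.linalg.norm(rv))
    if n is None: n=int(max(1,np.ceil(np.linalg.norm(d)/step),np.ceil(a/ang)))
    rows=[];R=R0
    for i in range(n):
        rows.append((np.round(R.T@d/n,4).tolist(),np.round(np.degrees(rv)/n,2).tolist()))
        R=R@Ro.from_rotvec(rv/n).as_matrix()
    return rows
def show(rows,w):
    for i,r in enumerate(rows): print(f"[{w},{r[0]},{r[1]}]".replace(" ",""), end=",\n" if i%5!=4 else "\n--\n")
RC=np.array([.5415,-.2297]); YAW=np.radians(-12.4)
Rr=Ro.from_euler('z',YAW).as_matrix()
def rk(v): return np.array([RC[0],RC[1],0])+Rr@np.asarray(v,float)
SL=rk([.040,.058,.035]);SR=rk([.040,-.058,.035])
RJ=Rr@Ro.from_euler('y',-np.pi/6).as_matrix()
E
python3 - <<'E'
from h import *
np.set_printoptions(precision=4,suppress=True)
s=read_state();c=get_calibration("wrist")
R=np.array(s["ee_rot"]);p=np.array(s["ee_pos"])
cp=-c["R"].T@c["t"]
print("cam in tool",R.T@(cp-p)); print("axes",R.T@c["R"].T)
print(SL,SR); 
for S in(SL,SR): print("cap",S+RJ@[0,0,.1])
t=get_calibration("top")
for S in(SL,SR): print(proj(t,S+RJ@[0,0,.108]), "expect", (260+445/4.5,70+370/4),(260+637/4.5,70+408/4))
E
```

```text
cam in tool [ 0.0659  0.0005 -0.1432]
axes [[-0.0008 -0.9653 -0.2613]
 [ 1.     -0.0004 -0.0013]
 [ 0.0012 -0.2613  0.9653]]
[ 0.593  -0.1816  0.035 ] [ 0.5681 -0.2949  0.035 ]
cap [ 0.5442 -0.1709  0.1216]
cap [ 0.5193 -0.2842  0.1216]
[[360.3172 162.9177]] expect (358.8888888888889, 162.5) (401.55555555555554, 172.0)
[[402.0229 172.4599]] expect (358.8888888888889, 162.5) (401.55555555555554, 172.0)
```

Run:
```python
from h import *
z=-RJ[:,2]; R1=frame(z,-Rr[:,1]); p1=(SL+SR)/2+RJ@[0,0,.1+.14]
print(p1)
rows=plan(p1,R1,step=.06); print(len(rows)); show(rows,0.085)
```

```text
[ 0.46336622 -0.21252117  0.2428461 ]
19
[0.085,[-0.0268,-0.031,-0.0006],[-2.35,0.17,8.76]],
[0.085,[-0.0312,-0.0265,-0.0019],[-2.35,0.17,8.76]],
[0.085,[-0.0348,-0.0213,-0.0029],[-2.35,0.17,8.76]],
[0.085,[-0.0376,-0.0156,-0.0038],[-2.35,0.17,8.76]],
[0.085,[-0.0395,-0.0095,-0.0044],[-2.35,0.17,8.76]]
--
[0.085,[-0.0405,-0.0032,-0.0048],[-2.35,0.17,8.76]],
[0.085,[-0.0405,0.0032,-0.0049],[-2.35,0.17,8.76]],
[0.085,[-0.0395,0.0095,-0.0048],[-2.35,0.17,8.76]],
[0.085,[-0.0376,0.0156,-0.0044],[-2.35,0.17,8.76]],
[0.085,[-0.0347,0.0213,-0.0037],[-2.35,0.17,8.76]]
--
[0.085,[-0.0311,0.0265,-0.0029],[-2.35,0.17,8.76]],
[0.085,[-0.0266,0.031,-0.0018],[-2.35,0.17,8.76]],
[0.085,[-0.0216,0.0347,-0.0005],[-2.35,0.17,8.76]],
[0.085,[-0.0161,0.0376,0.001],[-2.35,0.17,8.76]],
[0.085,[-0.0102,0.0396,0.0025],[-2.35,0.17,8.76]]
--
[0.085,[-0.004,0.0405,0.0041],[-2.35,0.17,8.76]],
[0.085,[0.0022,0.0405,0.0058],[-2.35,0.17,8.76]],
[0.085,[0.0083,0.0394,0.0074],[-2.35,0.17,8.76]],
[0.085,[0.0141,0.0373,0.009],[-2.35,0.17,8.76]],
```

```bash
python3 -m crank '[[0.085,[-0.027,-0.031,-0.001],[-2.35,0.2,8.75]],[0.085,[-0.031,-0.0265,-0.002],[-2.35,0.2,8.75]],[0.085,[-0.035,-0.021,-0.003],[-2.35,0.2,8.75]],[0.085,[-0.0375,-0.0155,-0.004],[-2.35,0.2,8.75]],[0.085,[-0.0395,-0.0095,-0.0045],[-2.35,0.2,8.75]]]'
python3 -m crank '[[0.085,[-0.0405,-0.003,-0.005],[-2.35,0.2,8.75]],[0.085,[-0.0405,0.003,-0.005],[-2.35,0.2,8.75]],[0.085,[-0.0395,0.0095,-0.005],[-2.35,0.2,8.75]],[0.085,[-0.0375,0.0155,-0.0045],[-2.35,0.2,8.75]],[0.085,[-0.035,0.021,-0.0035],[-2.35,0.2,8.75]]]'
python3 -m crank '[[0.085,[-0.031,0.0265,-0.003],[-2.35,0.2,8.75]],[0.085,[-0.0265,0.031,-0.002],[-2.35,0.2,8.75]],[0.085,[-0.0215,0.035,-0.0005],[-2.35,0.2,8.75]],[0.085,[-0.016,0.0375,0.001],[-2.35,0.2,8.75]],[0.085,[-0.01,0.0395,0.0025],[-2.35,0.2,8.75]]]'
python3 -m crank '[[0.085,[-0.004,0.0405,0.004],[-2.35,0.2,8.75]],[0.085,[0.002,0.0405,0.006],[-2.35,0.2,8.75]],[0.085,[0.0085,0.0395,0.0075],[-2.35,0.2,8.75]],[0.085,[0.014,0.0375,0.009],[-2.35,0.2,8.75]],[0.085,[0,0,0],[0,0,0]]]'
python3 - <<'E'
from h import *
s=read_state(); print(s["qpos"],s["ee_pos"])
im=read_camera("wrist"); cv2.imwrite("pics/w1.png",im); np.save("w1.npy",[0]); 
import pickle; pickle.dump(get_calibration("wrist"),open("w1.pkl","wb"))
cv2.imwrite("pics/w1b.png",cv2.resize(im,(800,600),interpolation=cv2.INTER_CUBIC))
E
```

```text
t: 0.78
ee_pos: [0.2634, 0.3231, 0.235]
ee_rot: [[-0.436, 0.892, 0.122], [0.895, 0.416, 0.159], [0.091, 0.179, -0.98]]
wrist_force: [0.4, 0.7, -0.1]
gripper_width: 0.0852
t: 1.4
ee_pos: [0.3349, 0.1315, 0.2376]
ee_rot: [[0.284, 0.905, 0.316], [0.918, -0.352, 0.183], [0.276, 0.238, -0.931]]
wrist_force: [0.1, 0.7, 1.3]
gripper_width: 0.0849
t: 2.02
ee_pos: [0.4075, -0.0597, 0.24]
ee_rot: [[0.797, 0.384, 0.465], [0.406, -0.912, 0.058], [0.446, 0.143, -0.883]]
wrist_force: [-0.1, 1.0, -0.0]
gripper_width: 0.0849
t: 2.65
ee_pos: [0.4659, -0.2132, 0.2411]
ee_rot: [[0.845, -0.212, 0.491], [-0.187, -0.977, -0.1], [0.501, -0.008, -0.865]]
wrist_force: [-0.8, 0.7, 0.3]
gripper_width: 0.0852
[-0.81244013  0.11794031  1.74456199  0.38463964  0.8741172   0.78589085] [ 0.46588177 -0.21317888  0.24108387]
```

View pics/w1b.png

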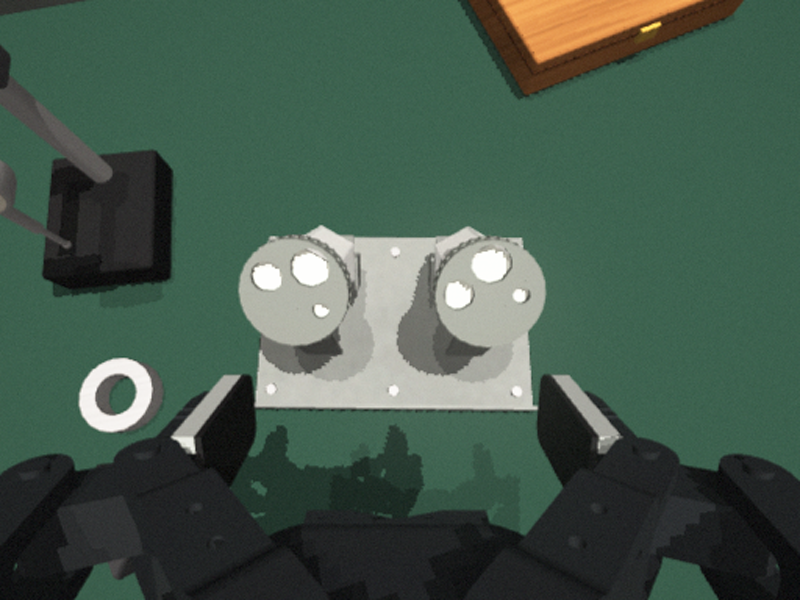

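The left (+y) jar's cap is turned about -30°, with holes at (310,267), (267,276) and (321,310). The right cap is shut with its 23 mm hole straight back, so it is the spare. The left jar is the one to use, and I'll measure its cap.

```bash
cat >> h.py <<'E'
def holes(im,c,S):
    g=cv2.cvtColor(im,cv2.COLOR_BGR2HSV); m=((g[...,2]>225)&(g[...,1]<30)).astype('uint8')
    n,l,st,ce=cv2.connectedComponentsWithStats(m)
    O=S+RJ@[0,0,.108]; out=[]
    for i in range(1,n):
        if st[i,4]<12: continue
        o,d=ray(c,ce[i]); k=((O-o)@RJ[:,2])/(d@RJ[:,2]); q=RJ.T@(o+d*k-S)
        if np.hypot(q[0],q[1])<.034:
            r=np.sqrt(st[i,4]/np.pi)/c["K"][0,0]*k*np.linalg.norm(d)*(1/np.linalg.norm(d))*2
            out.append((q[0]*1e3,q[1]*1e3,r*1e3,ce[i]))
    return out
E
python3 - <<'E'
from h import *
import pickle
c=pickle.load(open("w1.pkl","rb")); im=cv2.imread("pics/w1.png")
for S in (SL,SR):
    h=sorted(holes(im,c,S),key=lambda a:-a[2])
    for q in h: print(np.round(q[:3],1),np.round(q[3],1))
    A=[np.array(q[:2]) for q in h]
    if len(A)>=3: 
        mid=(A[0]+A[1]+A[2])/3
        # centre = fit rigid: cap-frame holes 23@0deg,18.5@90,10@270
        B=18.5*np.array([[1,0],[0,1],[0,-1]]); 
        M=np.array(A[:3]); Bc=B-B.mean(0); Mc=M-M.mean(0)
        th=np.arctan2(sum(Bc[:,0]*Mc[:,1]-Bc[:,1]*Mc[:,0]),sum((Bc*Mc).sum(1)[:,None])[0])
        Rm=np.array([[np.cos(th),-np.sin(th)],[np.sin(th),np.cos(th)]])
        ctr=M.mean(0)-Rm@B.mean(0); print("dial",th,"centre",ctr,"resid",np.round(M-ctr-B@Rm.T,1).tolist())
E
```

```text
[13.8 -5.4 19.5] [198.2 172. ]
[ 9.2 20.1 15.7] [170.7 176.9]
[-11.3 -10.6   7.2] [205.1 198.5]
dial -0.5899231022869962 centre [-1.23909702  4.79164343] resid [[-0.3, 0.1], [0.1, -0.1], [0.2, -0.0]]
[16.2  6.4 19.5] [312.8 169.6]
[-1.6 24.4 15.1] [292.3 188.7]
[ -1.5 -12.1   7.4] [331.8 188.7]
dial 0.005231818413796543 centre [-1.80747529  6.20984186] resid [[-0.5, 0.1], [0.3, -0.3], [0.2, 0.2]]
```

Run:
```python
from h import *
import pickle
c=pickle.load(open("w1.pkl","rb"))
f=512/800
P=np.array([onz(c,(u*f,v*f),.004) for u,v in [(257,406),(536,406),(522,238),(270,238)]])
print(P,P.mean(0)); 
d=(P[0]-P[1])+(P[3]-P[2]);print(np.linalg.norm(P[0]-P[1]),np.linalg.norm(P[2]-P[1]),np.degrees(np.arctan2(-d[0],d[1])))
S=[ (395,252),(271,389),(393,391),(516,391)]
t=get_calibration("top")
print(proj(t,P))
# cap rim ellipse in wrist view, left/right jar
im=cv2.imread("pics/w1.png")
for u,v in [(295,291),(490,291)]:
  for S0,n in((SL,'L'),(SR,'R')):
    O=S0+RJ@[0,0,.108]; o,dd=ray(c,(u*f,v*f)); k=((O-o)@RJ[:,2])/(dd@RJ[:,2]); print(n,RJ.T@(o+dd*k-S0)*1e3)
```

```text
[[ 0.49341613 -0.10069416  0.004     ]
 [ 0.44578135 -0.32198741  0.004     ]
 [ 0.58888294 -0.35135505  0.004     ]
 [ 0.6366264  -0.13209563  0.004     ]] [ 0.54117671 -0.22653306  0.004     ]
0.2263620347700657 0.14608395958129136 -12.215825202792617
[[327.17056966 187.35092703]
 [400.47388833 204.02197528]
 [407.91243052 158.25645951]
 [336.66419738 142.20589561]]
L [  0.40313457   3.96212181 108.        ]
R [  0.40313457 119.96212181 108.        ]
L [   0.72364935 -111.15640872  108.        ]
R [  0.72364935   4.84359128 108.        ]
```

```bash
sed -i 's/^RC=.*/RC=np.array([.5418,-.2257]); YAW=np.radians(-12.3)/' h.py
python3 - <<'E'
from h import *
z=-RJ[:,2]; R1=frame(z,-Rr[:,1]); p1=SL+RJ@[0,0,.165]
print(SL,p1)
rows=plan(p1,R1,step=.045); print(len(rows)); show(rows,0.085)
E
```

```text
[ 0.59323759 -0.17755257  0.035     ] [ 0.51263133 -0.15997757  0.17789419]
3
[0.085,[-0.0004,-0.02,0.0242],[-0.16,-0.01,-0.01]],
[0.085,[-0.0004,-0.0201,0.0242],[-0.16,-0.01,-0.01]],
[0.085,[-0.0004,-0.0202,0.0241],[-0.16,-0.01,-0.01]],
```

```bash
python3 -m crank '[[0.085,[-0.0004,-0.02,0.0242],[-0.16,0,0]],[0.085,[-0.0004,-0.02,0.0242],[-0.16,0,0]],[0.085,[-0.0004,-0.0202,0.0241],[-0.16,0,0]],[0.085,[0,0,0],[0,0,0]],[0.085,[0,0,0],[0,0,0]]]'
python3 - <<'E'
from h import *
s=read_state(); print(s["qpos"],s["ee_pos"])
im=read_camera("wrist"); cv2.imwrite("pics/w2.png",im); c=get_calibration("wrist")
for q in holes(im,c,SL): print(np.round(q[:3],1),np.round(q[3],1))
R1=frame(-RJ[:,2],-Rr[:,1]); show(plan(SL+RJ@[0,0,.076],R1,step=.03),.085)
cv2.imwrite("pics/w2b.png",cv2.resize(im,(800,600),interpolation=cv2.INTER_CUBIC))
E
```

```text
t: 3.32
ee_pos: [0.5125, -0.1599, 0.1792]
ee_rot: [[0.845, -0.213, 0.49], [-0.184, -0.977, -0.108], [0.502, 0.001, -0.865]]
wrist_force: [0.3, -0.5, 0.2]
gripper_width: 0.0849
[-0.6217117   0.23442603  1.80594356  0.33877813  0.63904741  0.93793811] [ 0.5125298  -0.15988909  0.1792189 ]
[16.  -9.9 19.4] [267.4 189.3]
[11.4 15.2 15.5] [230.9 195.8]
[ -9.  -15.2   7.4] [274.5 223.7]
[0.085,[-0.0003,-0.0001,0.0226],[0.02,-0.04,-0.0]],
[0.085,[-0.0002,-0.0001,0.0226],[0.02,-0.04,-0.0]],
[0.085,[-0.0002,-0.0001,0.0226],[0.02,-0.04,-0.0]],
[0.085,[-0.0002,-0.0001,0.0226],[0.02,-0.04,-0.0]],
```

View pics/w2b.png

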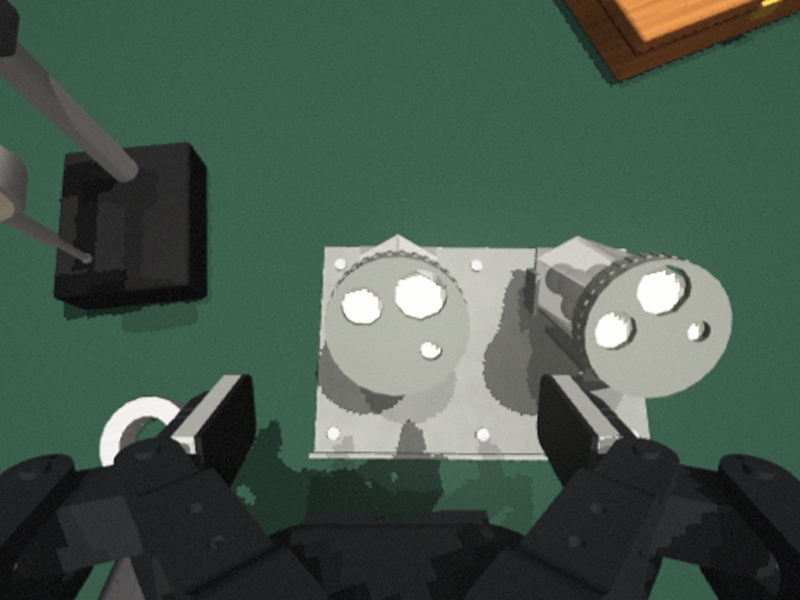

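```bash
python3 -m crank '[[0.085,[0.0005,0,0.0225],[0,0,0]],[0.085,[0,0,0.0225],[0,0,0]],[0.085,[0,0,0.0225],[0,0,0]],[0.085,[0,0,0.0225],[0,0,0]],[0.085,[0,0,0],[0,0,0]]]'
python3 - <<'E'
from h import *
s=read_state(); print(s["qpos"],RJ.T@(s["ee_pos"]-SL))
E
```

```text
t: 4.0
ee_pos: [0.557, -0.1703, 0.1005]
ee_rot: [[0.846, -0.215, 0.489], [-0.186, -0.977, -0.107], [0.5, -0.0, -0.866]]
wrist_force: [0.7, 0.2, -0.3]
gripper_width: 0.0853
[-0.58135758  0.42833381  1.79691973  0.41842761  0.45593871  0.87153776] [ 0.00079008 -0.00064329  0.07516567]
```

```bash
python3 -m crank '[[0.055,[0,0,0],[0,0,0]],[0.055,[0,0,0],[0,0,0]],[0.055,[0,0,0],[0,0,0]],[0.055,[0,0,0],[0,0,0]],[0.055,[0,0,0],[0,0,0]]]'
python3 - <<'E'
from h import *
s=read_state(); print(s["qpos"],RJ.T@(s["ee_pos"]-SL),s["wrist_force"],s["moment"])
E
```

```text
t: 4.62
ee_pos: [0.557, -0.17, 0.1026]
ee_rot: [[0.844, -0.214, 0.491], [-0.185, -0.977, -0.109], [0.503, 0.001, -0.864]]
wrist_force: [-5.5, 0.4, 6.6]
gripper_width: 0.0633
[-0.58077504  0.42432414  1.79735859  0.41800206  0.45601078  0.87206243] [ 0.00172455 -0.00028974  0.07701737] [-5.47496694  0.44379662  6.55729604] [ 0.00295541  0.4528003  -0.15455743]
```

```bash
python3 -m crank '[[0.055,[0,0,-0.001],[0,0,-8.8]],[0.055,[0,0,0],[0,0,-8.8]],[0.055,[0,0,0],[0,0,-8.8]],[0.055,[0,0,0],[0,0,-8.8]],[0.055,[0,0,0],[0,0,-8.8]]]'
python3 - <<'E'
from h import *
s=read_state(); print(s["qpos"],RJ.T@(s["ee_pos"]-SL),s["wrist_force"],s["moment"])
E
```

```text
t: 5.25
ee_pos: [0.5566, -0.1695, 0.1028]
ee_rot: [[0.754, 0.437, 0.491], [0.55, -0.828, -0.108], [0.359, 0.351, -0.865]]
wrist_force: [1.5, 1.5, -0.7]
gripper_width: 0.0627
[-0.58072179  0.42335898  1.79766657  0.41736589  0.45798516  0.10007636] [1.40124866e-03 6.04406996e-05 7.74532695e-02] [ 1.54091853  1.49656654 -0.65270678] [0.33076143 0.28031094 0.11249921]
```

```bash
python3 -m crank '[[0.055,[0,0,0],[0,0,-8.8]],[0.055,[0,0,0],[0,0,-8.8]],[0.055,[0,0,0],[0,0,-8.8]],[0.055,[0,0,0],[0,0,-8.8]],[0.055,[0,0,0],[0,0,-8.8]]]'
python3 -m crank '[[0.055,[0,0,0],[0,0,-9]],[0.055,[0,0,0],[0,0,-9]],[0.055,[0,0,0],[0,0,-9]],[0.055,[0,0,0],[0,0,-8.8]],[0.055,[0,0,0],[0,0,0]]]'
python3 - <<'E'
from h import *
s=read_state(); print(s["qpos"],RJ.T@(s["ee_pos"]-SL),s["wrist_force"],s["moment"])
E
```

```text
t: 5.88
ee_pos: [0.5565, -0.1694, 0.1026]
ee_rot: [[0.239, 0.838, 0.49], [0.971, -0.214, -0.107], [0.015, 0.502, -0.865]]
wrist_force: [1.0, 1.0, -1.7]
gripper_width: 0.0629
t: 6.5
ee_pos: [0.5565, -0.1695, 0.1025]
ee_rot: [[-0.291, 0.822, 0.49], [0.915, 0.388, -0.108], [-0.279, 0.417, -0.865]]
wrist_force: [-0.2, 1.8, 2.0]
gripper_width: 0.0632
[-0.58076414  0.42370509  1.79785529  0.4171622   0.45767606 -1.28634197] [1.23049775e-03 5.26587646e-06 7.72818934e-02] [-0.2486772   1.78367747  2.03503547] [0.272834   0.3226932  0.14981233]
```

```bash
python3 -m crank '[[0.085,[0,0,0],[0,0,0]],[0.085,[0,0,0],[0,0,0]],[0.085,[0,0,0],[0,0,0]],[0.085,[0,0,-0.03],[0,0,0]],[0.085,[0,0,-0.05],[0,0,0]]]'
python3 -m crank '[[0.085,[0,0,-0.05],[0,0,0]],[0.085,[0,0,-0.02],[0,0,4]],[0.085,[0,0,0],[0,0,9]],[0.085,[0,0,0],[0,0,9]],[0.085,[0,0,0],[0,0,0]]]'
python3 - <<'E'
from h import *
s=read_state(); print(s["qpos"],RJ.T@(s["ee_pos"]-SL))
im=read_camera("wrist"); cv2.imwrite("pics/w3.png",im); c=get_calibration("wrist")
for q in holes(im,c,SL): print(np.round(q[:3],1),np.round(q[3],1))
cv2.imwrite("pics/w3b.png",cv2.resize(im,(800,600),interpolation=cv2.INTER_CUBIC))
E
```

```text
t: 7.12
ee_pos: [0.517, -0.1609, 0.1706]
ee_rot: [[-0.292, 0.823, 0.488], [0.915, 0.388, -0.106], [-0.277, 0.415, -0.867]]
wrist_force: [0.1, 0.4, 0.2]
gripper_width: 0.0848
t: 7.75
ee_pos: [0.4832, -0.1535, 0.2315]
ee_rot: [[0.036, 0.871, 0.49], [0.994, 0.019, -0.108], [-0.103, 0.491, -0.865]]
wrist_force: [0.7, -0.2, -0.2]
gripper_width: 0.0848
[-0.65426962  0.1124984   1.78281508  0.30521779  0.78658877 -0.81127509] [7.66331600e-04 5.50557630e-05 2.26507898e-01]
[ 0.  17.8 18.9] [255.9 169. ]
[18.3 -0.2  7.3] [271.7 192.7]
```

View pics/w3b.png

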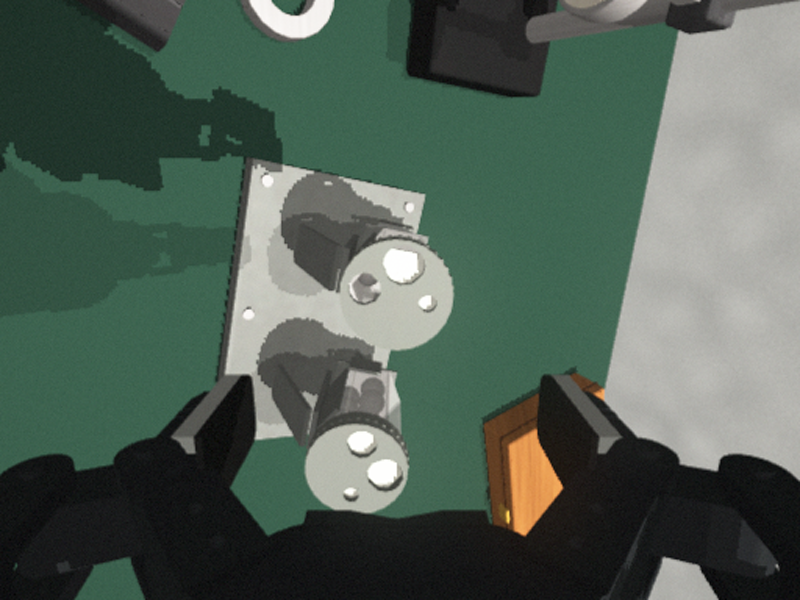

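The 18.5 mm hole now stands at the outlet, the half-dark hole at (366,288). The 10 mm hole is opposite it at (427,302), so the dial is about 1.57. Before choosing the grip tilt I'll fit a rough arm model to check reach.

Run:
```python
from h import *
from scipy.optimize import least_squares
s=read_state()
D=[([1.0007,.38119,1.29828,0,1.46359,-.2153],[.19089,.51549,.23071],[-.00078,-.00124,-1]),
([-.81244,.11794,1.74456,.38464,.87412,.78589],[.46588,-.21318,.24108],[.491,-.1,-.865]),
([-.62171,.23443,1.80594,.33878,.63905,.93794],[.51253,-.15989,.17922],[.49,-.108,-.865]),
([-.58136,.42833,1.79692,.41843,.45594,.8715],[.557,-.1703,.1005],[.489,-.107,-.866]),
(s["qpos"],s["ee_pos"],s["ee_rot"][:,2])]
def wr(q,x):
    L,a1,d1,L2,L3,lat,al=x
    r=a1+L2*np.sin(q[1])+L3*np.sin(q[1]+q[2]+al); z=d1+L2*np.cos(q[1])+L3*np.cos(q[1]+q[2]+al)
    c,s_=np.cos(q[0]),np.sin(q[0]); return np.array([r*c-lat*s_,r*s_+lat*c,z])
f=lambda x:np.concatenate([wr(q,x)-(np.array(p)-x[0]*nrm(z)) for q,p,z in D])
for g in ([.25,0,.34,.4,.4,.1,0],[.25,0,.4,.45,.4,.12,-.1]):
    r=least_squares(f,g); print(np.round(r.x,4),np.abs(r.fun).max())
x=r.x
# reach check for grips with phi
for phi in (40,45,50,55):
    ph=np.radians(phi); zt=Rr@[-np.sin(ph),0,-np.cos(ph)]
    pc=SL+RJ@[.003,0,.042]; tcp=pc+.023*zt; W=tcp-x[0]*zt
    r_=np.hypot(W[0],W[1]); r_=np.sqrt(r_**2-x[5]**2)-x[1]; print(phi,tcp,W,np.hypot(r_,W[2]-x[2]),"max",x[3]+x[4])
```

```text
[2.574e-01 1.000e-04 1.300e-01 5.371e-01 3.655e-01 1.175e-01 2.856e-01] 9.794465978157918e-05
[2.574e-01 1.000e-04 1.300e-01 5.371e-01 3.655e-01 1.175e-01 2.856e-01] 9.794466299245519e-05
40 [ 0.56081331 -0.17048294  0.05525404] [ 0.72249656 -0.20573559  0.25246756] 0.7519274243842213 max 0.9026130354494694
45 [ 0.55936793 -0.17016779  0.05660961] [ 0.73722967 -0.20894792  0.23864998] 0.7648772296808398 max 0.9026130354494694
50 [ 0.55804348 -0.16987902  0.05808895] [ 0.75073007 -0.21189149  0.22357074] 0.7767317834171765 max 0.9026130354494694
55 [ 0.55685004 -0.1696188   0.05968081] [ 0.76289503 -0.21454388  0.2073446 ] 0.787452238223763 max 0.9026130354494694
```

```bash
cat >> h.py <<'E'
X=np.array([.2574,.0001,.13,.5371,.3655,.1175,.2856])
def ik(p,R):
    L,a1,d1,L2,L3,lat,al=X
    W=p-L*R[:,2]; rr=np.hypot(W[0],W[1]); q1=np.arctan2(W[1],W[0])-np.arcsin(lat/rr)
    r=np.sqrt(rr**2-lat**2)-a1; h=W[2]-d1; D=np.hypot(r,h)
    cb=(D*D-L2*L2-L3*L3)/(2*L2*L3)
    if abs(cb)>1: return None
    b=np.arccos(cb); q3=b-al; q2=np.arctan2(r,h)-np.arctan2(L3*np.sin(b),L2+L3*np.cos(b))
    R3=Ro.from_euler('ZY',[q1,q2+q3]).as_matrix()
    M=R3.T@R@Ro.from_euler('z',-np.pi/2).as_matrix()
    a,q5,g=Ro.from_matrix(M).as_euler('ZYZ'); 
    g=(g+np.pi)%(2*np.pi)-np.pi
    return np.array([q1,q2,q3,a,q5,g])
def tgt(phi,a0,b0,S=SL,sy=1,back=0.,off=.024):
    ph=np.radians(phi); zt=Rr@np.array([-np.sin(ph),0,-np.cos(ph)])
    return S+RJ@[b0,0,a0]+(off-back)*zt, frame(zt,sy*Rr[:,1])
E
python3 - <<'E'
from h import *
np.set_printoptions(precision=3,suppress=True)
s=read_state(); print(s["qpos"],ik(s["ee_pos"],s["ee_rot"]))
for sy in(1,-1):
  for phi,bk in((52,0),(52,.1),(52,.14),(30,.14)): print(sy,phi,bk,*tgt(phi,.041,.004,sy=sy,back=bk)[0],ik(*tgt(phi,.041,.004,sy=sy,back=bk)))
E
```

```text
[-0.654  0.113  1.783  0.305  0.787 -0.813] [-0.654  0.113  1.783  0.305  0.786 -0.813]
1 52 0 0.5581145981918484 -0.1698945224747731 0.05773116614734619 [-0.425  1.038  0.784 -0.206  2.207 -1.825]
1 52 0.1 0.6351068401337329 -0.18668154599774064 0.11929731367991203 [-0.406  1.175  0.273 -0.282  2.574 -1.929]
1 52 0.14 0.6659037369104867 -0.19339635540692765 0.14392377269293838 None
1 30 0.14 0.6332613795751459 -0.18627917052423396 0.1729659883941569 [-0.424  0.899  0.574 -0.127  2.179 -1.826]
-1 52 0 0.5581145981918484 -0.1698945224747731 0.05773116614734619 [-0.425  1.038  0.784 -0.206  2.207  1.317]
-1 52 0.1 0.6351068401337329 -0.18668154599774064 0.11929731367991203 [-0.406  1.175  0.273 -0.282  2.574  1.213]
-1 52 0.14 0.6659037369104867 -0.19339635540692765 0.14392377269293838 None
-1 30 0.14 0.6332613795751459 -0.18627917052423396 0.1729659883941569 [-0.424  0.899  0.574 -0.127  2.179  1.316]
```

Run:
```python
from h import *
np.set_printoptions(precision=3,suppress=True)
T=np.array([.5013,.2242,0])
pg,Rg=tgt(52,.041,.004,sy=1)
# tool pose in jar frame
Pj=RJ.T@(pg-SL); Rj=RJ.T@Rg
def jarpose(outlet,tilt,yaw):
    R=Ro.from_euler('ZY',[np.radians(yaw),-np.radians(tilt)]).as_matrix()
    return outlet-R@[-.0185,0,.108],R
for yaw in(-20,0,2,20,40,60):
  for til in (60,110):
    o,R=jarpose(T+[.045,0,.055],til,yaw); print(yaw,til,o+R@Pj,ik(o+R@Pj,R@Rj))
print(ik(*tgt(20,.12,.11,sy=1,off=0)), tgt(20,.12,.11,sy=1,off=0)[0])
```

```text
-20 60 [0.603 0.204 0.019] [ 0.076  0.872  1.053  0.155  1.569 -1.174]
-20 110 [0.609 0.201 0.078] [ 0.241  0.583  1.546 -0.449  0.646 -0.669]
0 60 [0.607 0.224 0.019] [ 0.149  0.91   0.962  0.056  1.65  -1.428]
0 110 [0.613 0.224 0.078] [ 0.209  0.569  1.577 -0.196  0.524 -1.216]
2 60 [0.607 0.226 0.019] [ 0.156  0.912  0.956  0.046  1.655 -1.454]
2 110 [0.613 0.227 0.078] [ 0.205  0.568  1.579 -0.161  0.517 -1.28 ]
20 60 [0.603 0.245 0.019] [ 0.223  0.925  0.925 -0.047  1.672 -1.693]
20 110 [0.609 0.247 0.078] [ 0.173  0.564  1.59   0.169  0.512 -1.875]
40 60 [0.592 0.263 0.019] [ 0.295  0.916  0.948 -0.148  1.633 -1.957]
40 110 [0.597 0.267 0.078] [ 0.139  0.567  1.582  0.445  0.617 -2.447]
60 60 [0.576 0.276 0.019] [ 0.359  0.882  1.028 -0.24   1.535 -2.213]
60 110 [0.58  0.282 0.078] [ 0.113  0.58   1.554  0.563  0.785 -2.865]
[-0.437  0.775  0.726 -0.082  1.981 -1.813] [ 0.628 -0.185  0.194]
```

```bash
cat >> h.py <<'E'
def chk(p0,R0,p1,R1,n=12):
    rv=Ro.from_matrix(R0.T@R1).as_rotvec(); q0=None;mx=0
    for k in range(n+1):
        q=ik(p0+(p1-p0)*k/n,R0@Ro.from_rotvec(rv*k/n).as_matrix())
        if q is None: print("unreach",k); continue
        if q0 is not None: mx=np.maximum(mx,np.abs(q-q0))
        q0=q
    print("maxstep*n",np.round(mx*n,2),"end q",np.round(q0,2))
E
python3 - <<'E'
from h import *
s=read_state(); p0,R0=s["ee_pos"],s["ee_rot"]
A=tgt(20,.12,.11,sy=1,off=0); B=tgt(52,.041,.004,sy=1,back=.075); G=tgt(52,.041,.004,sy=1)
chk(p0,R0,*A); chk(*A,*B); chk(*B,*G)
r=plan(*A,step=.06,ang=9.0); r1=plan(*B,p0=A[0],R0=A[1],ang=8); print(len(r),len(r1)); show(r+r1,.085)
E
```

```text
maxstep*n [0.3  0.73 1.2  0.68 1.23 1.25] end q [-0.44  0.77  0.73 -0.08  1.98 -1.81]
maxstep*n [0.04 0.36 0.29 0.22 0.5  0.15] end q [-0.41  1.13  0.43 -0.25  2.46 -1.89]
maxstep*n [0.02 0.12 0.42 0.07 0.29 0.09] end q [-0.42  1.04  0.78 -0.21  2.21 -1.82]
11 5
[0.085,[-0.002,0.0097,0.0097],[3.09,3.81,-6.61]],
[0.085,[-0.0038,0.0099,0.009],[3.09,3.81,-6.61]],
[0.085,[-0.0055,0.0098,0.0081],[3.09,3.81,-6.61]],
[0.085,[-0.0071,0.0095,0.0072],[3.09,3.81,-6.61]],
[0.085,[-0.0086,0.0089,0.0062],[3.09,3.81,-6.61]]
--
[0.085,[-0.01,0.0081,0.0051],[3.09,3.81,-6.61]],
[0.085,[-0.0112,0.0072,0.004],[3.09,3.81,-6.61]],
[0.085,[-0.0122,0.006,0.0028],[3.09,3.81,-6.61]],
[0.085,[-0.0129,0.0047,0.0017],[3.09,3.81,-6.61]],
[0.085,[-0.0135,0.0032,0.0006],[3.09,3.81,-6.61]]
--
[0.085,[-0.0138,0.0016,-0.0004],[3.09,3.81,-6.61]],
[0.085,[-0.0039,0.0,0.0177],[0.0,6.4,-0.0]],
[0.085,[-0.0058,0.0,0.0172],[0.0,6.4,-0.0]],
[0.085,[-0.0077,0.0,0.0164],[0.0,6.4,-0.0]],
[0.085,[-0.0095,0.0,0.0155],[0.0,6.4,-0.0]]
--
[0.085,[-0.0112,0.0,0.0143],[0.0,6.4,-0.0]],
```

```bash
python3 -m crank '[[0.085,[-0.002,0.0097,0.0097],[3.1,3.8,-6.6]],[0.085,[-0.0038,0.0099,0.009],[3.1,3.8,-6.6]],[0.085,[-0.0055,0.0098,0.0081],[3.1,3.8,-6.6]],[0.085,[-0.0071,0.0095,0.0072],[3.1,3.8,-6.6]],[0.085,[-0.0086,0.0089,0.0062],[3.1,3.8,-6.6]]]'
python3 -m crank '[[0.085,[-0.01,0.0081,0.0051],[3.1,3.8,-6.6]],[0.085,[-0.0112,0.0072,0.004],[3.1,3.8,-6.6]],[0.085,[-0.0122,0.006,0.0028],[3.1,3.8,-6.6]],[0.085,[-0.0129,0.0047,0.0017],[3.1,3.8,-6.6]],[0.085,[-0.0135,0.0032,0.0006],[3.1,3.8,-6.6]]]'
python3 -m crank '[[0.085,[-0.0138,0.0016,-0.0004],[3.1,3.8,-6.6]],[0.085,[0,0,0],[0,0,0]],[0.085,[0,0,0],[0,0,0]],[0.085,[0,0,0],[0,0,0]],[0.085,[0,0,0],[0,0,0]]]'
python3 - <<'E'
from h import *
s=read_state(); print(s["qpos"],RJ.T@(s["ee_pos"]-SL))
im=read_camera("wrist"); cv2.imwrite("pics/w4b.png",cv2.resize(im,(800,600),interpolation=cv2.INTER_CUBIC))
B=tgt(52,.041,.004,sy=1,back=.075); show(plan(*B,ang=7.),.085)
E
```

```text
t: 8.43
ee_pos: [0.5493, -0.1682, 0.2141]
ee_rot: [[-0.584, 0.796, 0.157], [0.811, 0.571, 0.124], [0.01, 0.2, -0.98]]
wrist_force: [-0.3, -0.4, 0.3]
gripper_width: 0.0852
t: 9.05
ee_pos: [0.615, -0.1828, 0.1968]
ee_rot: [[-0.906, 0.333, -0.261], [0.316, 0.943, 0.107], [0.282, 0.015, -0.959]]
wrist_force: [-0.1, -0.6, 0.5]
gripper_width: 0.0851
t: 9.68
ee_pos: [0.6273, -0.1858, 0.1945]
ee_rot: [[-0.917, 0.219, -0.333], [0.206, 0.976, 0.073], [0.341, -0.001, -0.94]]
wrist_force: [-0.2, 0.1, 0.5]
gripper_width: 0.0852
[-0.43860493  0.7735533   0.72600427 -0.08186495  1.98099411 -1.80827758] [ 0.11010827 -0.00079826  0.12063805]
[0.085,[-0.0039,0.0002,0.0178],[0.03,6.41,-0.06]],
[0.085,[-0.0059,0.0002,0.0173],[0.03,6.41,-0.06]],
[0.085,[-0.0078,0.0002,0.0165],[0.03,6.41,-0.06]],
[0.085,[-0.0096,0.0002,0.0155],[0.03,6.41,-0.06]],
[0.085,[-0.0113,0.0002,0.0144],[0.03,6.41,-0.06]]
--
```

View pics/w4b.png

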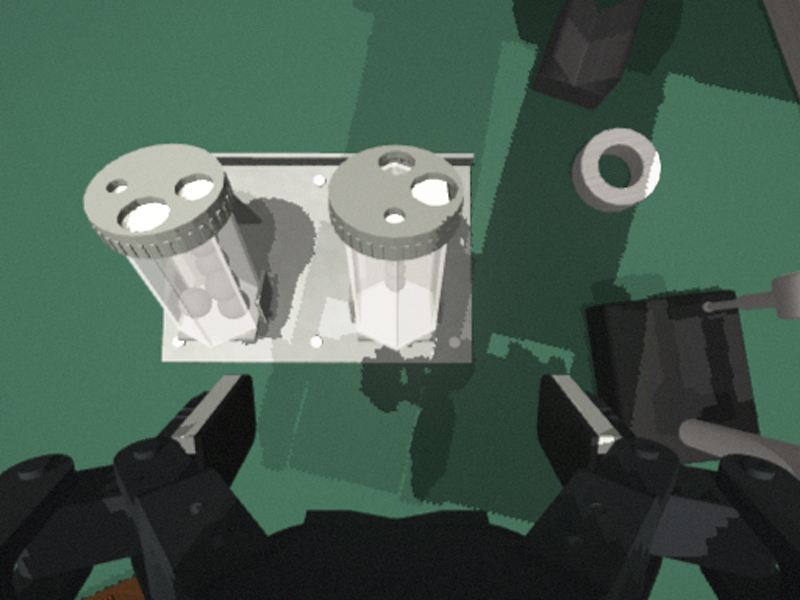

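```bash
python3 -m crank '[[0.085,[-0.004,0,0.018],[0,6.4,0]],[0.085,[-0.006,0,0.0175],[0,6.4,0]],[0.085,[-0.008,0,0.0165],[0,6.4,0]],[0.085,[-0.0095,0.0005,0.0155],[0,6.4,0]],[0.085,[-0.0115,0.0005,0.0145],[0,6.4,0]]]'
python3 - <<'E'
from h import *
s=read_state(); print(s["qpos"],RJ.T@(s["ee_pos"]-SL))
G=tgt(52,.041,.004,sy=1); show(plan(*G,step=.02),.085)
im=read_camera("wrist"); cv2.imwrite("pics/w5b.png",cv2.resize(im,(800,600),interpolation=cv2.INTER_CUBIC))
E
```

```text
t: 10.35
ee_pos: [0.6163, -0.1823, 0.1024]
ee_rot: [[-0.598, 0.219, -0.771], [0.135, 0.976, 0.172], [0.79, -0.001, -0.614]]
wrist_force: [1.1, -0.1, 0.5]
gripper_width: 0.085
[-0.41051229  1.12923451  0.43082758 -0.24313088  2.46834626 -1.87873722] [0.0540987  0.00032332 0.04660927]
[0.085,[0.0003,-0.0001,0.0186],[0.05,-0.04,-0.07]],
[0.085,[0.0003,-0.0001,0.0186],[0.05,-0.04,-0.07]],
[0.085,[0.0003,-0.0001,0.0186],[0.05,-0.04,-0.07]],
[0.085,[0.0003,-0.0001,0.0186],[0.05,-0.04,-0.07]],
```

View pics/w5b.png

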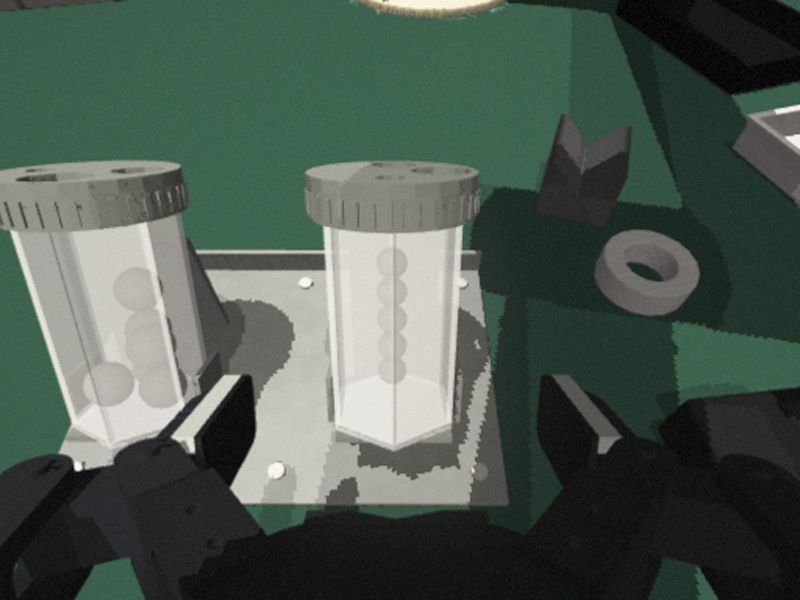

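```bash
python3 -m crank '[[0.085,[0.0005,0,0.0186],[0,0,0]],[0.085,[0.0005,0,0.0186],[0,0,0]],[0.085,[0,0,0.0186],[0,0,0]],[0.085,[0,0,0.0186],[0,0,0]],[0.085,[0,0,0],[0,0,0]]]'
python3 - <<'E'
from h import *
s=read_state(); print(s["qpos"],RJ.T@(s["ee_pos"]-SL),s["wrist_force"],s["moment"])
im=read_camera("wrist"); cv2.imwrite("pics/w6b.png",cv2.resize(im,(800,600),interpolation=cv2.INTER_CUBIC))
E
```

```text
t: 11.02
ee_pos: [0.558, -0.1692, 0.0581]
ee_rot: [[-0.601, 0.219, -0.769], [0.135, 0.976, 0.172], [0.788, -0.001, -0.616]]
wrist_force: [-0.5, 0.6, 0.9]
gripper_width: 0.0853
[-0.42522902  1.03696175  0.7841859  -0.20136109  2.20760107 -1.81800849] [-0.01978715  0.00068493  0.03810901] [-0.50472413  0.61125652  0.8960288 ] [-0.10040605 -0.33739948 -0.03061627]
```

View pics/w6b.png

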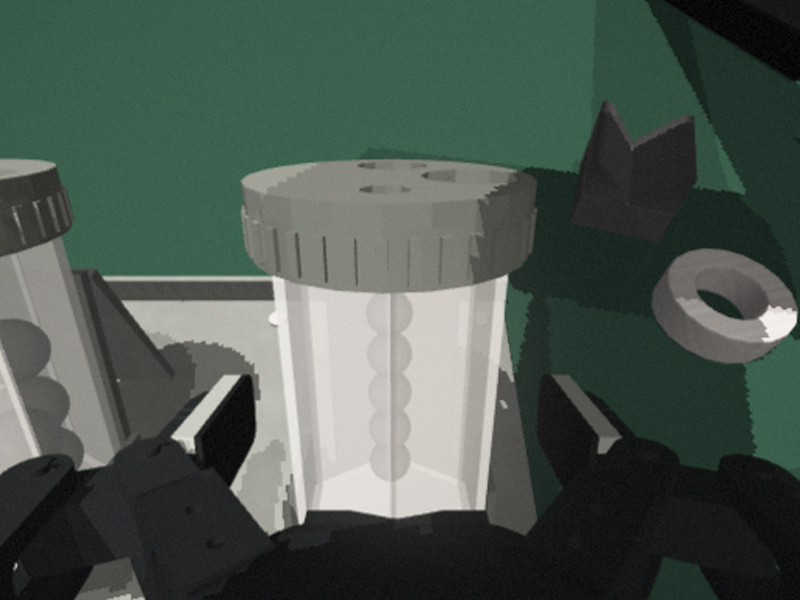

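```bash
python3 -m crank '[[0.04,[0,0,0],[0,0,0]],[0.04,[0,0,0],[0,0,0]],[0.04,[0,0,0],[0,0,0]],[0.04,[0,0,0],[0,0,0]],[0.04,[0,0,0],[0,0,0]]]'
python3 - <<'E'
from h import *
s=read_state(); print(s["qpos"],RJ.T@(s["ee_pos"]-SL),s["wrist_force"],s["moment"])
E
```

```text
t: 11.7
ee_pos: [0.5592, -0.1696, 0.058]
ee_rot: [[-0.602, 0.218, -0.768], [0.136, 0.976, 0.17], [0.786, -0.002, -0.618]]
wrist_force: [5.5, -1.9, 3.6]
gripper_width: 0.0504
[-0.42490783  1.03825368  0.78001577 -0.20197596  2.20814423 -1.81825806] [-0.01878975  0.00050236  0.03738107] [ 5.49944055 -1.85889488  3.58558   ] [-0.22019759 -0.46556557  0.13149046]
```

```bash
python3 - <<'E'
from h import *
s=read_state(); np.savez("grip.npz",P=RJ.T@(s["ee_pos"]-SL),R=RJ.T@s["ee_rot"])
print(s["ee_rot"].T@[0,0,.02])
E
python3 -m crank '[[0.04,[0.0075,0,-0.006],[0,0,0]],[0.04,[0.0155,0,-0.0125],[0,0,0]],[0.04,[0.0155,0,-0.0125],[0,0,0]],[0.04,[0.0155,0,-0.0125],[0,0,0]],[0.04,[0,0,0],[0,0,0]]]'
python3 - <<'E'
from h import *
s=read_state(); print(s["qpos"],s["ee_pos"],s["wrist_force"],s["moment"])
im=read_camera("wrist"); cv2.imwrite("pics/w7b.png",cv2.resize(im,(800,600),interpolation=cv2.INTER_CUBIC))
E
```

```text
[ 1.57299794e-02 -3.80781943e-05 -1.23517731e-02]
t: 12.32
ee_pos: [0.56, -0.1696, 0.129]
ee_rot: [[-0.603, 0.218, -0.767], [0.137, 0.976, 0.17], [0.786, -0.002, -0.619]]
wrist_force: [0.0, -0.6, -2.4]
gripper_width: 0.0503
[-0.4244185   0.96942471  0.72569567 -0.2229961   2.32723263 -1.85112025] [ 0.56003268 -0.16957827  0.12895742] [ 0.0164097  -0.55204463 -2.36184476] [-0.13596728 -0.61751717  0.00648654]
```

View pics/w7b.png

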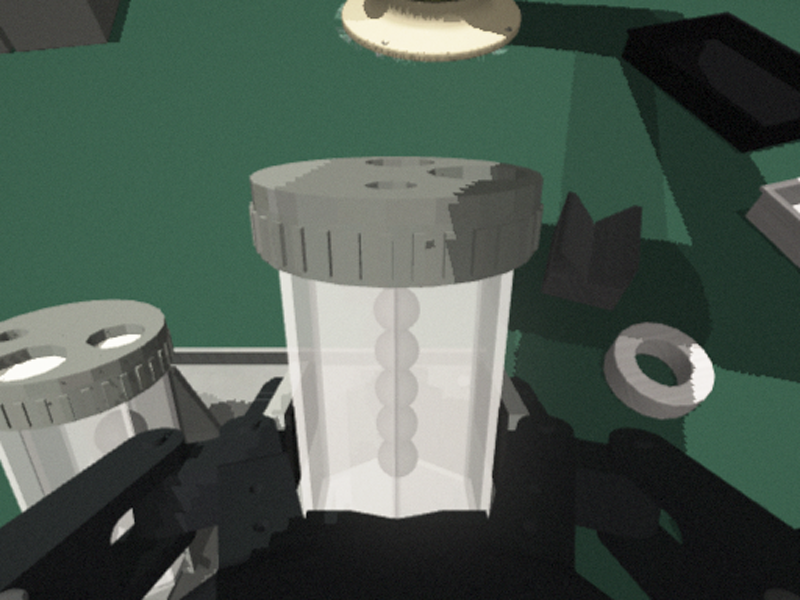

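```bash
cat >> h.py <<'E'
T=np.array([.5013,.2242,0])
def jt(outlet,tilt,yaw):
    g=np.load("grip.npz"); R=Ro.from_euler('ZY',[np.radians(yaw),-np.radians(tilt)]).as_matrix()
    o=np.asarray(outlet)-R@[-.0185,0,.108]; return o+R@g["P"],R@g["R"]
E
python3 - <<'E'
from h import *
s=read_state()
W=[(s["ee_pos"],s["ee_rot"]), jt([.42,-.13,.30],50,-10), jt([.40,.10,.30],55,-3), jt(T+[.045,0,.16],62,2)]
rows=[]
for i in range(3):
    print(W[i+1][0]); chk(*W[i],*W[i+1]); r=plan(*W[i+1],p0=W[i][0],R0=W[i][1],step=.05,ang=8); print(len(r)); rows+=r
show(rows,.04)
E
```

```text
[ 0.4731792  -0.13886682  0.25438507]
maxstep*n [0.04 0.47 0.49 0.09 0.37 0.06] end q [-0.45  0.53  1.09 -0.16  2.06 -1.88]
4
[0.45762869 0.09748286 0.2592573 ]
maxstep*n [0.44 0.18 0.27 0.17 0.14 0.34] end q [-0.05  0.44  1.21  0.01  1.97 -1.56]
5
[0.60846135 0.22687339 0.12659059]
maxstep*n [0.25 0.39 0.47 0.08 0.24 0.17] end q [ 0.16  0.8   0.87  0.05  1.82 -1.44]
5
[0.04,[0.039,0.0027,-0.0016],[0.36,-5.01,-0.44]],
[0.04,[0.0387,0.003,-0.0051],[0.36,-5.01,-0.44]],
[0.04,[0.0381,0.0032,-0.0084],[0.36,-5.01,-0.44]],
[0.04,[0.0372,0.0034,-0.0117],[0.36,-5.01,-0.44]],
[0.04,[0.0103,0.0459,0.0053],[0.68,-1.0,-1.22]]
--
[0.04,[0.0094,0.0462,0.0045],[0.68,-1.0,-1.22]],
[0.04,[0.0085,0.0465,0.0038],[0.68,-1.0,-1.22]],
[0.04,[0.0076,0.0467,0.0031],[0.68,-1.0,-1.22]],
[0.04,[0.0066,0.0469,0.0025],[0.68,-1.0,-1.22]],
[0.04,[-0.0375,0.0276,0.0108],[0.39,-1.4,-0.92]]
--
[0.04,[-0.0377,0.027,0.0115],[0.39,-1.4,-0.92]],
[0.04,[-0.0378,0.0265,0.0122],[0.39,-1.4,-0.92]],
[0.04,[-0.0379,0.026,0.013],[0.39,-1.4,-0.92]],
[0.04,[-0.038,0.0255,0.0137],[0.39,-1.4,-0.92]],
```

```bash
python3 -m crank '[[0.04,[0.039,0.0027,-0.0016],[0.4,-5,-0.4]],[0.04,[0.0387,0.003,-0.005],[0.4,-5,-0.4]],[0.04,[0.038,0.0032,-0.0085],[0.4,-5,-0.4]],[0.04,[0.037,0.0034,-0.0117],[0.4,-5,-0.4]],[0.04,[0.0103,0.0459,0.0053],[0.7,-1,-1.2]]]'
python3 -m crank '[[0.04,[0.0094,0.0462,0.0045],[0.7,-1,-1.2]],[0.04,[0.0085,0.0465,0.004],[0.7,-1,-1.2]],[0.04,[0.0076,0.0467,0.003],[0.7,-1,-1.2]],[0.04,[0.0066,0.0469,0.0025],[0.7,-1,-1.2]],[0.04,[-0.0375,0.0276,0.011],[0.4,-1.4,-0.9]]]'
python3 -m crank '[[0.04,[-0.0377,0.027,0.0115],[0.4,-1.4,-0.9]],[0.04,[-0.0378,0.0265,0.012],[0.4,-1.4,-0.9]],[0.04,[-0.038,0.026,0.013],[0.4,-1.4,-0.9]],[0.04,[-0.038,0.0255,0.0137],[0.4,-1.4,-0.9]],[0.04,[0,0,0],[0,0,0]]]'
python3 - <<'E'
from h import *
s=read_state(); print(s["qpos"],s["ee_pos"],s["wrist_force"])
im=read_camera("wrist"); cv2.imwrite("pics/w8b.png",cv2.resize(im,(800,600),interpolation=cv2.INTER_CUBIC))
im=read_camera("scene"); cv2.imwrite("pics/s8.png",cv2.resize(im[120:320,140:420],None,fx=2.8,fy=2.8))
c=get_calibration("wrist")
# tray corners seen in wrist pic? print expected
print(proj(c,[T+[sx*.095,sy*.065,.028] for sx in(-1,1) for sy in(-1,1)])*800/512)
W=[(s["ee_pos"],s["ee_rot"]), jt(T+[.045,0,.09],85,2), jt(T+[.045,0,.058],110,2)]
rows=[]
for i in range(2):
    print(W[i+1][0]); chk(*W[i],*W[i+1]); r=plan(*W[i+1],p0=W[i][0],R0=W[i][1],step=.05,ang=6.5); print(len(r)); rows+=r
show(rows,.04)
E
```

```text
t: 13.0
ee_pos: [0.4695, -0.0923, 0.2567]
ee_rot: [[-0.849, 0.159, -0.504], [0.139, 0.987, 0.078], [0.51, -0.004, -0.86]]
wrist_force: [0.8, 1.0, -2.5]
gripper_width: 0.0499
t: 13.62
ee_pos: [0.4875, 0.1256, 0.2318]
ee_rot: [[-0.902, 0.04, -0.429], [0.038, 0.999, 0.013], [0.43, -0.004, -0.903]]
wrist_force: [-0.1, -2.0, -2.4]
gripper_width: 0.0503
t: 14.25
ee_pos: [0.6081, 0.2273, 0.1195]
ee_rot: [[-0.937, -0.028, -0.348], [-0.024, 1.0, -0.016], [0.349, -0.006, -0.937]]
wrist_force: [-0.7, -0.0, -2.2]
gripper_width: 0.0502
[ 0.15959353  0.80777986  0.87171695  0.04098247  1.81604971 -1.43546707] [0.60812976 0.22726453 0.11951423] [-0.65169235 -0.03658726 -2.2289404 ]
[[287.76435773   5.3544072 ]
 [518.35886583   9.7570744 ]
 [271.38035744 342.74512075]
 [517.27726358 349.09843071]]
[0.61656458 0.22715636 0.08355651]
maxstep*n [0.02 0.17 0.36 0.05 0.66 0.03] end q [ 0.18  0.67  1.23 -0.01  1.19 -1.42]
4
[0.61270117 0.22702145 0.08188082]
maxstep*n [0.03 0.16 0.37 0.31 0.69 0.32] end q [ 0.2   0.56  1.58 -0.15  0.52 -1.28]
4
[0.04,[-0.0051,-0.0,0.0077],[-0.13,-5.89,-0.05]],
[0.04,[-0.0043,-0.0001,0.0082],[-0.13,-5.89,-0.05]],
[0.04,[-0.0034,-0.0001,0.0086],[-0.13,-5.89,-0.05]],
[0.04,[-0.0025,-0.0001,0.0089],[-0.13,-5.89,-0.05]],
[0.04,[0.001,-0.0,0.0004],[-0.03,-6.25,-0.02]]
--
[0.04,[0.001,-0.0,0.0003],[-0.03,-6.25,-0.02]],
[0.04,[0.001,-0.0,0.0001],[-0.03,-6.25,-0.02]],
[0.04,[0.0011,-0.0,0.0],[-0.03,-6.25,-0.02]],
```

View pics/w8b.png

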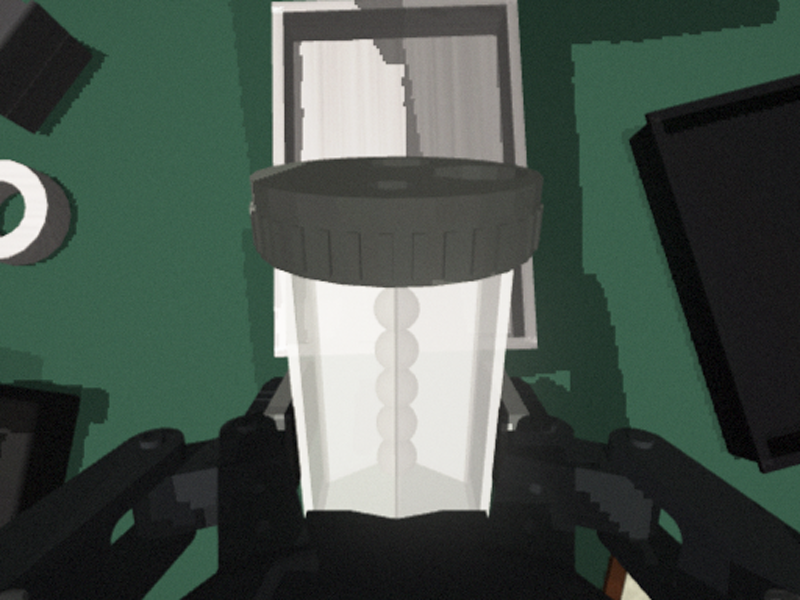

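View pics/s8.png

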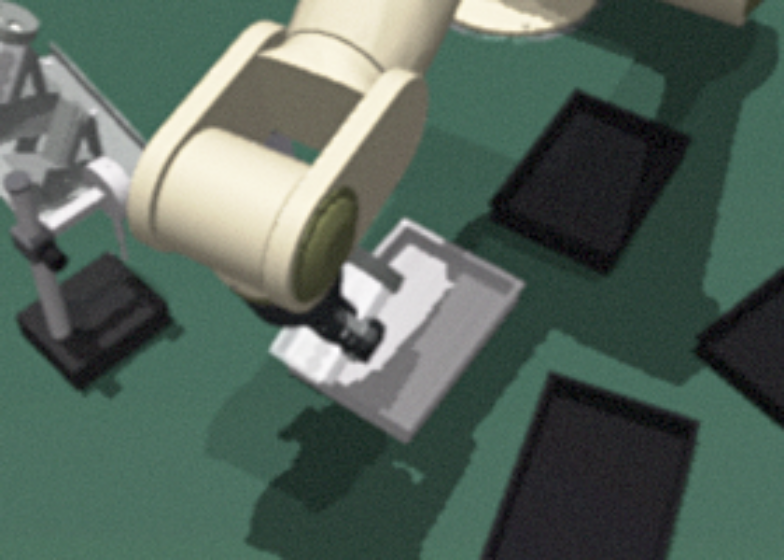

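```bash
python3 -m crank '[[0.04,[-0.005,0,0.0077],[0,-5.9,0]],[0.04,[-0.0043,0,0.008],[0,-5.9,0]],[0.04,[-0.0035,0,0.0085],[0,-5.9,0]],[0.04,[-0.0025,0,0.009],[0,-5.9,0]],[0.04,[0.001,0,0.0005],[0,-5,0]]]'
python3 -m crank '[[0.04,[0.001,0,0.0003],[0,-5,0]],[0.04,[0.001,0,0],[0,-5,0]],[0.04,[0.001,0,0],[0,-5,0]],[0.04,[0.001,0,0],[0,-5,0]],[0.04,[0,0,0],[0,0,0]]]'
python3 -m crank '[[0.04,[0,0,0],[0,0,0]],[0.04,[0,0,0],[0,0,0]],[0.04,[0,0,0],[0,0,0]],[0.04,[0,0,0],[0,0,0]],[0.04,[0,0,0],[0,0,0]]]'
python3 -m crank '[[0.04,[0,0,0],[0,0,0]],[0.04,[0,0,0],[0,0,0]],[0.04,[0,0,0],[0,0,0]],[0.04,[0,0,0],[0,0,0]],[0.04,[0,0,0],[0,0,0]]]'
python3 - <<'E'
from h import *
s=read_state(); print(s["qpos"],s["ee_pos"],s["wrist_force"])
im=read_camera("wrist"); cv2.imwrite("pics/w9b.png",cv2.resize(im,(800,600),interpolation=cv2.INTER_CUBIC))
g=np.load("grip.npz"); RR=s["ee_rot"]@g["R"].T; print("tilt",np.degrees(np.arccos(RR[2,2])), "outlet",s["ee_pos"]-RR@g["P"]+RR@[-.0185,0,.108])
im=read_camera("top"); cv2.imwrite("pics/t9.png",cv2.resize(im[130:240,170:290],None,fx=5,fy=5))
E
```

```text
t: 14.98
ee_pos: [0.6156, 0.225, 0.0881]
ee_rot: [[-0.988, -0.025, 0.151], [-0.026, 1.0, -0.002], [-0.151, -0.006, -0.988]]
wrist_force: [-0.9, -0.6, -2.2]
gripper_width: 0.0501
t: 15.6
ee_pos: [0.6112, 0.2252, 0.0865]
ee_rot: [[-0.879, -0.026, 0.476], [-0.026, 1.0, 0.007], [-0.476, -0.006, -0.879]]
wrist_force: [0.1, -0.1, -1.2]
gripper_width: 0.0502
t: 16.23
ee_pos: [0.6126, 0.2259, 0.086]
ee_rot: [[-0.878, -0.026, 0.478], [-0.026, 1.0, 0.008], [-0.478, -0.006, -0.878]]
wrist_force: [-0.6, -0.1, -1.6]
gripper_width: 0.0503
t: 16.85
ee_pos: [0.6126, 0.2259, 0.086]
ee_rot: [[-0.878, -0.026, 0.478], [-0.026, 1.0, 0.008], [-0.478, -0.006, -0.878]]
wrist_force: [0.3, -0.4, -1.3]
gripper_width: 0.0502
[ 0.20889025  0.55585073  1.57706587 -0.18365015  0.52538291 -1.25333297] [0.61262907 0.22586871 0.08604887] [ 0.27000515 -0.39591222 -1.25390927]
tilt 110.41394210636098 outlet [0.54639478 0.22318206 0.06169377]
```

View pics/w9b.png

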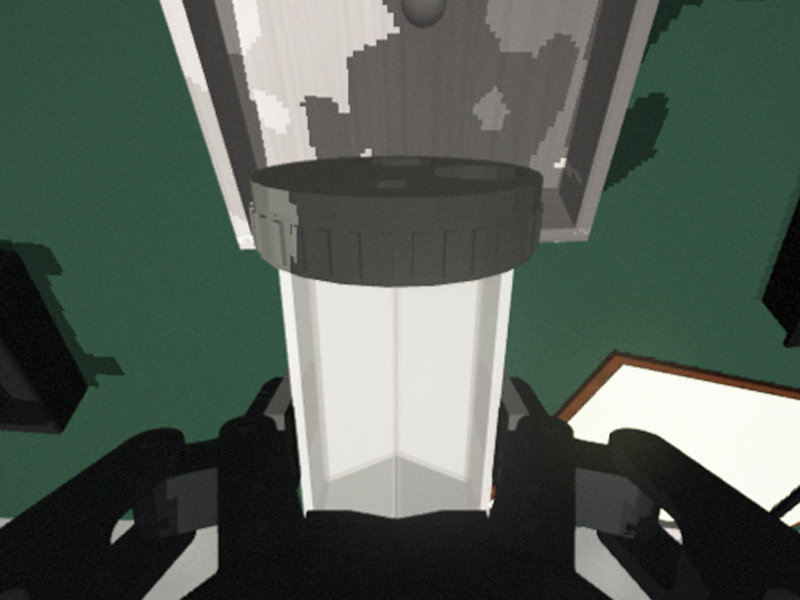

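View pics/t9.png

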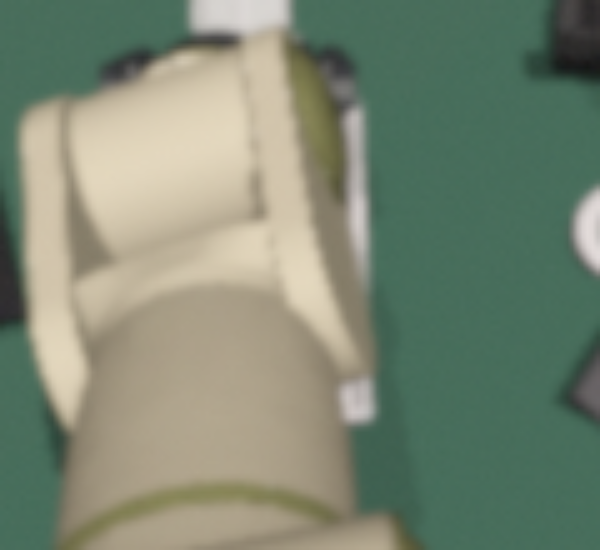

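Run:
```python
from h import *
s=read_state(); g=np.load("grip.npz")
W=[(s["ee_pos"],s["ee_rot"]), jt(T+[.045,0,.16],62,2), jt([.40,.10,.30],55,-3), jt([.42,-.13,.30],50,-10)]
rows=[]
for i in range(3):
    chk(*W[i],*W[i+1]); r=plan(*W[i+1],p0=W[i][0],R0=W[i][1],step=.05,ang=8); print(len(r)); rows+=r
show(rows,.04)
```

```text
maxstep*n [0.06 0.38 0.74 0.64 1.39 0.65] end q [ 0.16  0.8   0.87  0.05  1.82 -1.44]
7
maxstep*n [0.25 0.39 0.47 0.08 0.24 0.17] end q [-0.05  0.44  1.21  0.01  1.97 -1.56]
5
maxstep*n [0.44 0.18 0.27 0.17 0.14 0.34] end q [-0.45  0.53  1.09 -0.16  2.06 -1.88]
5
[0.04,[-0.0023,0.0001,-0.0054],[-0.06,6.92,-0.02]],
[0.04,[-0.0016,0.0001,-0.0056],[-0.06,6.92,-0.02]],
[0.04,[-0.0009,0.0001,-0.0058],[-0.06,6.92,-0.02]],
[0.04,[-0.0002,0.0001,-0.0058],[-0.06,6.92,-0.02]],
[0.04,[0.0005,0.0001,-0.0058],[-0.06,6.92,-0.02]]
--
[0.04,[0.0012,0.0002,-0.0057],[-0.06,6.92,-0.02]],
[0.04,[0.0019,0.0002,-0.0055],[-0.06,6.92,-0.02]],
[0.04,[0.0381,-0.0249,-0.0145],[-0.39,1.4,0.92]],
[0.04,[0.038,-0.0255,-0.0137],[-0.39,1.4,0.92]],
[0.04,[0.0379,-0.026,-0.013],[-0.39,1.4,0.92]]
--
[0.04,[0.0378,-0.0265,-0.0122],[-0.39,1.4,0.92]],
[0.04,[0.0377,-0.027,-0.0115],[-0.39,1.4,0.92]],
[0.04,[-0.0056,-0.047,-0.0018],[-0.68,1.0,1.22]],
[0.04,[-0.0066,-0.0469,-0.0025],[-0.68,1.0,1.22]],
[0.04,[-0.0076,-0.0467,-0.0031],[-0.68,1.0,1.22]]
--
[0.04,[-0.0085,-0.0465,-0.0038],[-0.68,1.0,1.22]],
[0.04,[-0.0094,-0.0462,-0.0045],[-0.68,1.0,1.22]],
```

```bash
python3 -m crank '[[0.04,[-0.002,0,-0.0055],[0,6.9,0]],[0.04,[-0.0015,0,-0.0056],[0,6.9,0]],[0.04,[-0.001,0,-0.0058],[0,6.9,0]],[0.04,[0,0,-0.0058],[0,6.9,0]],[0.04,[0.0005,0,-0.0058],[0,6.9,0]]]'
python3 -m crank '[[0.04,[0.001,0,-0.0057],[0,6.9,0]],[0.04,[0.002,0,-0.0055],[0,6.9,0]],[0.04,[0.038,-0.025,-0.0145],[-0.4,1.4,0.9]],[0.04,[0.038,-0.0255,-0.0137],[-0.4,1.4,0.9]],[0.04,[0.038,-0.026,-0.013],[-0.4,1.4,0.9]]]'
python3 -m crank '[[0.04,[0.0378,-0.0265,-0.012],[-0.4,1.4,0.9]],[0.04,[0.0377,-0.027,-0.0115],[-0.4,1.4,0.9]],[0.04,[-0.0056,-0.047,-0.002],[-0.7,1,1.2]],[0.04,[-0.0066,-0.047,-0.0025],[-0.7,1,1.2]],[0.04,[-0.0076,-0.0467,-0.003],[-0.7,1,1.2]]]'
python3 -m crank '[[0.04,[-0.0085,-0.0465,-0.004],[-0.7,1,1.2]],[0.04,[-0.0094,-0.0462,-0.0045],[-0.7,1,1.2]],[0.04,[0,0,0],[0,0,0]],[0.04,[0,0,0],[0,0,0]],[0.04,[0,0,0],[0,0,0]]]'
python3 - <<'E'
from h import *
s=read_state(); print(s["qpos"],s["ee_pos"],s["wrist_force"])
im=read_camera("top"); cv2.imwrite("pics/t10.png",cv2.resize(im[140:225,185:255],None,fx=7,fy=7,interpolation=cv2.INTER_CUBIC))
im=read_camera("scene"); cv2.imwrite("pics/s10.png",cv2.resize(im[190:290,230:340],None,fx=6,fy=6,interpolation=cv2.INTER_CUBIC))
g=np.load("grip.npz"); up=(SL+RJ@g["P"]+[0,0,.07],RJ@g["R"])
chk(s["ee_pos"],s["ee_rot"],*up); show(plan(*up,step=.04,ang=6),.04); print(up[0])
E
```

```text
t: 17.58
ee_pos: [0.6093, 0.2259, 0.1155]
ee_rot: [[-0.994, -0.026, -0.106], [-0.026, 1.0, -0.008], [0.107, -0.005, -0.994]]
wrist_force: [0.1, -0.8, -1.4]
gripper_width: 0.0501
t: 18.2
ee_pos: [0.5165, 0.1482, 0.207]
ee_rot: [[-0.914, 0.026, -0.406], [0.025, 1.0, 0.007], [0.406, -0.004, -0.914]]
wrist_force: [-0.3, 1.1, -1.9]
gripper_width: 0.0502
t: 18.82
ee_pos: [0.4659, -0.0458, 0.2575]
ee_rot: [[-0.861, 0.132, -0.491], [0.116, 0.991, 0.064], [0.495, -0.002, -0.869]]
wrist_force: [1.9, 0.2, -1.9]
gripper_width: 0.0501
t: 19.45
ee_pos: [0.4721, -0.1379, 0.2561]
ee_rot: [[-0.837, 0.178, -0.517], [0.153, 0.984, 0.092], [0.525, -0.002, -0.851]]
wrist_force: [1.0, 0.1, -2.3]
gripper_width: 0.0502
[-0.44944809  0.52606729  1.09169833 -0.16119957  2.05449181 -1.87671794] [ 0.47206856 -0.13788038  0.25608664] [ 1.04563509  0.12220621 -2.26058152]
maxstep*n [0.04 0.47 0.5  0.08 0.37 0.06] end q [-0.42  0.97  0.73 -0.22  2.32 -1.85]
[0.04,[-0.0363,-0.0038,0.0153],[-0.4,5.05,0.43]],
[0.04,[-0.0375,-0.0036,0.012],[-0.4,5.05,0.43]],
[0.04,[-0.0384,-0.0034,0.0086],[-0.4,5.05,0.43]],
[0.04,[-0.0391,-0.0032,0.0052],[-0.4,5.05,0.43]],
[ 0.55918423 -0.16961358  0.12797808]
```

View pics/t10.png

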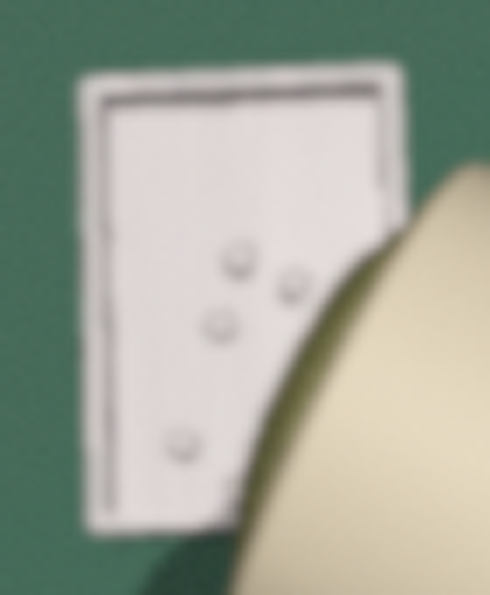

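View pics/s10.png

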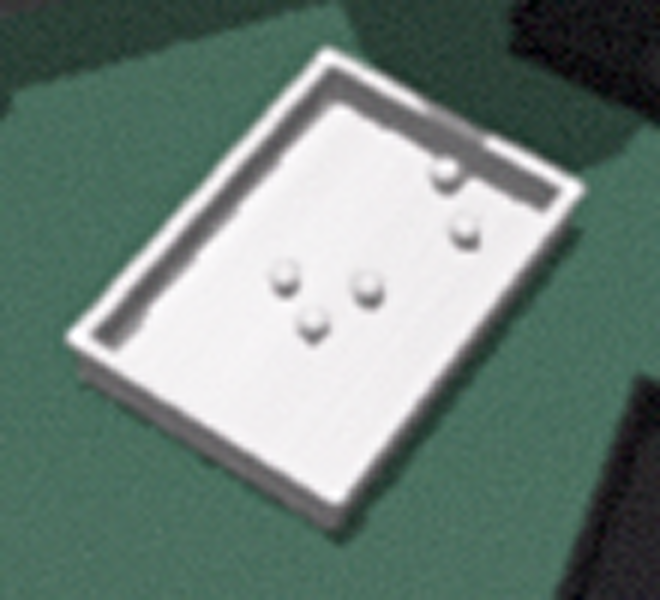

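All five balls are in the tray. Next, lay the jar back.

```bash
python3 -m crank '[[0.04,[-0.0363,-0.0038,0.0153],[-0.4,5.05,0.4]],[0.04,[-0.0375,-0.0036,0.012],[-0.4,5.05,0.4]],[0.04,[-0.0384,-0.0034,0.0086],[-0.4,5.05,0.4]],[0.04,[-0.039,-0.0032,0.0052],[-0.4,5.05,0.4]],[0.04,[0,0,0],[0,0,0]]]'
python3 - <<'E'
from h import *
s=read_state(); g=np.load("grip.npz"); RR=s["ee_rot"]@g["R"].T; print("base in seat frame",Rr.T@(s["ee_pos"]-RR@g["P"]-SL),np.degrees(Ro.from_matrix(RJ.T@RR).as_rotvec()))
im=read_camera("wrist"); cv2.imwrite("pics/w11b.png",cv2.resize(im,(800,600),interpolation=cv2.INTER_CUBIC))
dn=(SL+RJ@g["P"]+[0,0,.001],RJ@g["R"]); show(plan(*dn,step=.016),.04)
E
```

```text
t: 20.18
ee_pos: [0.559, -0.1699, 0.1218]
ee_rot: [[-0.595, 0.217, -0.774], [0.131, 0.976, 0.173], [0.793, 0.002, -0.609]]
wrist_force: [-0.0, 0.5, -0.8]
gripper_width: 0.05
base in seat frame [-0.00033958 -0.00015439  0.06347073] [ 0.22233966  0.59701537 -0.06700213]
[0.04,[-0.0105,0.0,0.0082],[0.01,-0.05,0.03]],
[0.04,[-0.0105,0.0001,0.0082],[0.01,-0.05,0.03]],
[0.04,[-0.0105,0.0001,0.0082],[0.01,-0.05,0.03]],
[0.04,[-0.0105,0.0001,0.0082],[0.01,-0.05,0.03]],
[0.04,[-0.0105,0.0001,0.0082],[0.01,-0.05,0.03]]
--
```

View pics/w11b.png

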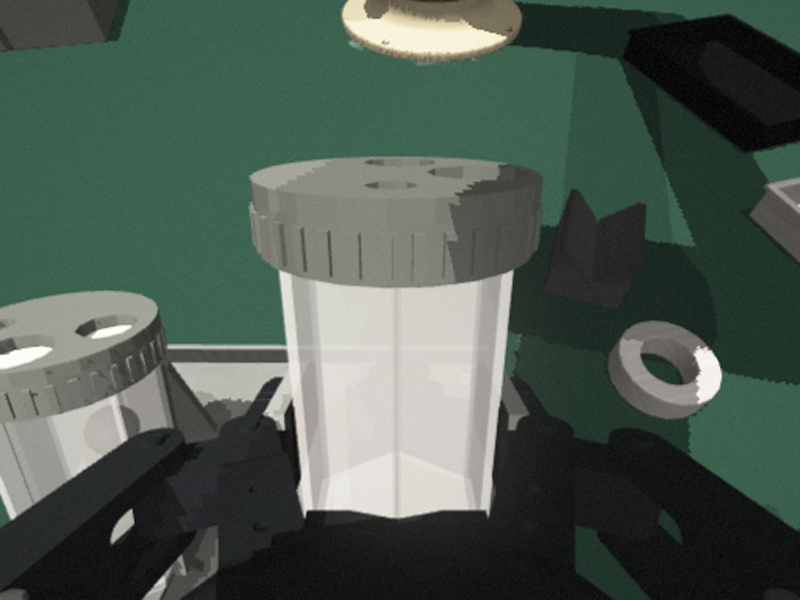

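```bash
python3 -m crank '[[0.04,[-0.0105,0,0.0082],[0,-0.1,0]],[0.04,[-0.0105,0,0.0082],[0,-0.2,0]],[0.04,[-0.0105,0,0.0082],[0,0,0]],[0.04,[-0.0105,0,0.0082],[0,0,0]],[0.04,[0,0,0],[0,0,0]]]'
python3 - <<'E'
from h import *
s=read_state(); g=np.load("grip.npz"); RR=s["ee_rot"]@g["R"].T; print("base in seat frame",Rr.T@(s["ee_pos"]-RR@g["P"]-SL),np.degrees(Ro.from_matrix(RJ.T@RR).as_rotvec()),s["wrist_force"])
dn=(SL+RJ@g["P"]+[0,0,.001],RJ@g["R"]); show(plan(*dn,step=.006),.04)
E
```

```text
t: 20.85
ee_pos: [0.5589, -0.1703, 0.0733]
ee_rot: [[-0.604, 0.218, -0.766], [0.135, 0.976, 0.172], [0.785, 0.0, -0.619]]
wrist_force: [-0.3, -0.5, -1.6]
gripper_width: 0.0504
base in seat frame [-9.64725766e-05 -6.97001091e-04  1.53547450e-02] [ 0.11247659 -0.12639212 -0.0686427 ] [-0.26214955 -0.50554058 -1.61973326]
[0.04,[-0.0038,0.0002,0.0029],[0.03,0.04,0.03]],
[0.04,[-0.0038,0.0003,0.0029],[0.03,0.04,0.03]],
[0.04,[-0.0038,0.0003,0.0029],[0.03,0.04,0.03]],
```

```bash
python3 -m crank '[[0.04,[-0.0038,0.0003,0.003],[0,0,0]],[0.04,[-0.0038,0.0003,0.003],[0,0,0]],[0.04,[-0.0038,0.0002,0.003],[0,0,0]],[0.04,[0,0,0],[0,0,0]],[0.04,[0,0,0],[0,0,0]]]'
python3 - <<'E'
from h import *
s=read_state(); g=np.load("grip.npz"); RR=s["ee_rot"]@g["R"].T; print("base in seat frame",Rr.T@(s["ee_pos"]-RR@g["P"]-SL),np.degrees(Ro.from_matrix(RJ.T@RR).as_rotvec()),s["wrist_force"],s["moment"])
E
```

```text
t: 21.48
ee_pos: [0.5595, -0.1697, 0.06]
ee_rot: [[-0.606, 0.218, -0.765], [0.136, 0.976, 0.171], [0.784, -0.0, -0.621]]
wrist_force: [-0.7, 0.4, -1.0]
gripper_width: 0.0499
base in seat frame [4.63569135e-04 2.02038128e-05 2.15628619e-03] [ 0.08697631 -0.26302198 -0.04854816] [-0.67752047  0.3847285  -0.99290292] [-0.08017152 -0.59379815 -0.00707219]
```

2 mm above the seat with only the jar's weight on the gripper, so I'll open it and let the jar settle.

```bash
python3 -m crank '[[0.04,[-0.001,0,0.001],[0,0,0]],[0.085,[0,0,0],[0,0,0]],[0.085,[0,0,0],[0,0,0]],[0.085,[0,0,0],[0,0,0]],[0.085,[0,0,0],[0,0,0]]]'
python3 - <<'E'
from h import *
s=read_state(); print(s["wrist_force"],s["gripper_width"])
im=read_camera("wrist"); cv2.imwrite("pics/w12b.png",cv2.resize(im,(800,600),interpolation=cv2.INTER_CUBIC))
E
```

```text
t: 22.1
ee_pos: [0.5593, -0.1697, 0.0585]
ee_rot: [[-0.606, 0.218, -0.765], [0.136, 0.976, 0.171], [0.784, -0.0, -0.621]]
wrist_force: [-0.3, 0.3, 0.2]
gripper_width: 0.0851
[-0.27707207  0.31354881  0.18647025] 0.085128311220878
```

View pics/w12b.png

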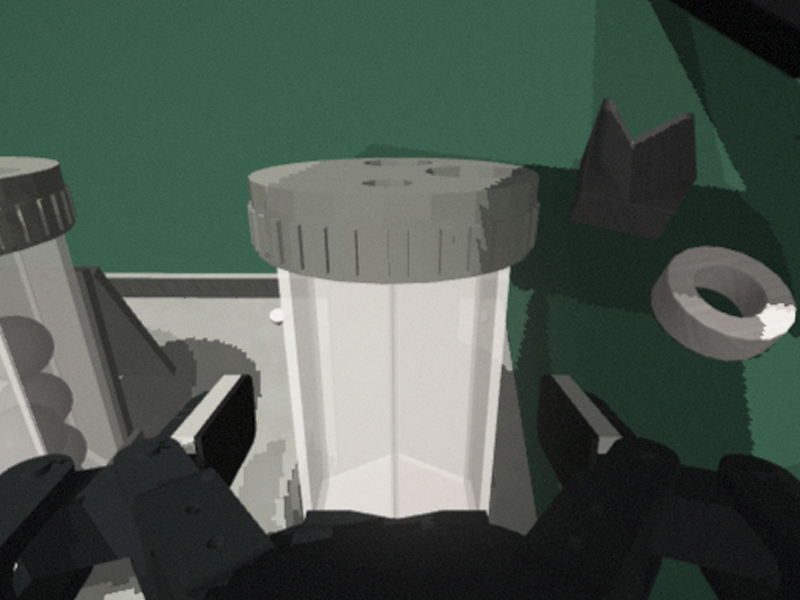

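```bash
python3 -m crank '[[0.085,[0,0,-0.01],[0,0,0]],[0.085,[0,0,-0.02],[0,0,0]],[0.085,[0,0,-0.02],[0,0,0]],[0.085,[0,0,-0.024],[0,0,0]],[0.085,[0.01,0,-0.014],[0,-6.4,0]]]'
python3 -m crank '[[0.085,[0.0095,0,-0.0155],[0,-6.4,0]],[0.085,[0.008,0,-0.0165],[0,-6.4,0]],[0.085,[0.006,0,-0.017],[0,-6.4,0]],[0.085,[0.004,0,-0.0175],[0,-6.4,0]],[0.085,[0,0,0],[0,0,0]]]'
python3 - <<'E'
from h import *
s=read_state(); print(s["qpos"],RJ.T@(s["ee_pos"]-SL),s["wrist_force"])
im=read_camera("wrist"); cv2.imwrite("pics/w13b.png",cv2.resize(im,(800,600),interpolation=cv2.INTER_CUBIC)); c=get_calibration("wrist")
for S in(SL,SR): print(proj(c,[S+RJ@[0,0,.108],S+RJ@[.0295,0,0]])*800/512)
im=read_camera("scene"); cv2.imwrite("pics/s13.png",cv2.resize(im[100:300,100:340],None,fx=3.2,fy=3,interpolation=cv2.INTER_CUBIC))
E
```

```text
t: 22.78
ee_pos: [0.6212, -0.1834, 0.1177]
ee_rot: [[-0.686, 0.218, -0.694], [0.153, 0.976, 0.156], [0.711, 0.001, -0.703]]
wrist_force: [-0.3, -0.0, 0.5]
gripper_width: 0.085
t: 23.4
ee_pos: [0.6365, -0.187, 0.1944]
ee_rot: [[-0.92, 0.218, -0.324], [0.206, 0.976, 0.071], [0.332, -0.001, -0.943]]
wrist_force: [0.9, -1.2, -0.2]
gripper_width: 0.085
[-0.4354352   0.78831135  0.69364245 -0.07888121  1.98948599 -1.80605488] [1.18061308e-01 1.92840673e-05 1.15919918e-01] [ 0.93102767 -1.18682808 -0.2350343 ]
[[393.91495409 163.75364543]
 [395.31224392 333.20010407]]
[[151.0372105  165.34113423]
 [211.09812465 334.33445206]]
```

View pics/w13b.png

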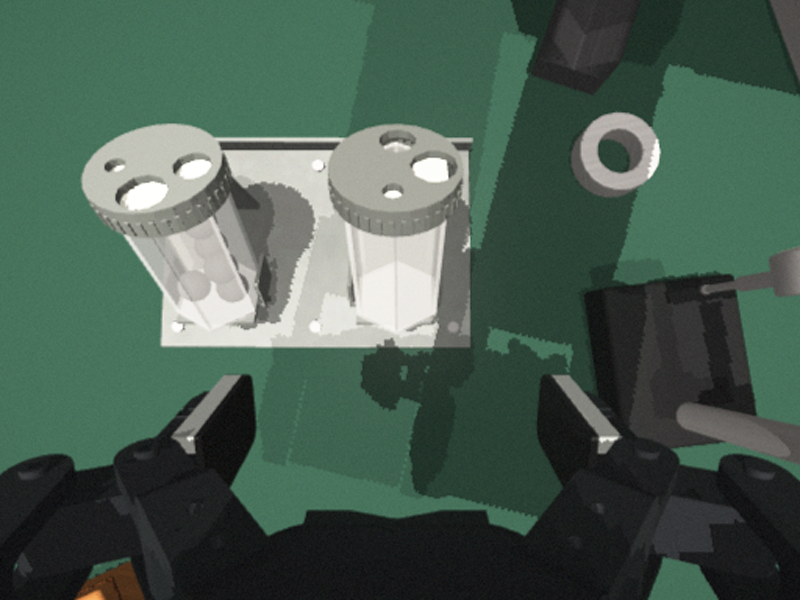

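View pics/s13.png

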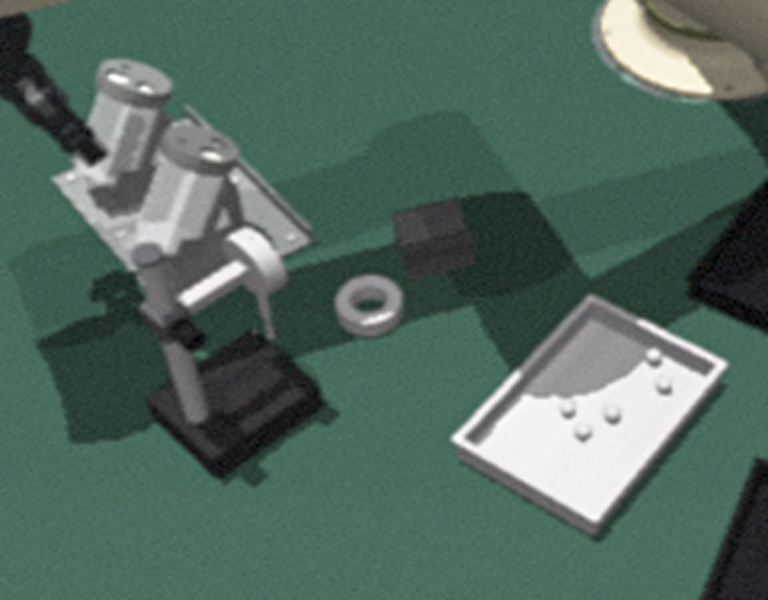

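```bash
python3 -m crank '[[0.085,[0,0,-0.01],[0,0,0]],[0.085,[0,0,-0.01],[0,0,0]],[0.085,[0,0,0],[0,0,0]],[0.085,[0,0,0],[0,0,0]],[0.085,[0,0,0],[0,0,0]]]'
python3 -c "
from workcell import *
print(close_job())"
```

```text
t: 24.12
ee_pos: [0.6431, -0.1884, 0.21]
ee_rot: [[-0.919, 0.218, -0.328], [0.205, 0.976, 0.073], [0.336, 0.0, -0.942]]
wrist_force: [-0.2, -0.7, 0.1]
gripper_width: 0.0851
the job is handed in; nothing more can be done
None
```

I turned the left jar's cap by +124°, from about -0.59 to 1.57 rad, so the middle hole stood at the outlet. I then lifted the jar, tipped it to about 110° over the steel tray, laid it back in the left seat and handed the job in at 24.1 s.

- **Balls:** the last scene picture shows all five in the tray, in the same places as about 4 s earlier.
- **Jar:** the wrist picture shows it empty and seated. Its cap and base lie within about 5 pixels (in the enlarged picture) of where a seated jar should appear, which is a few millimetres.
- **Robot:** the gripper was open and clear, with wrist force near zero.
- **Left alone:** the spare jar, V-block, ring gauge and gauge stand looked undisturbed in the pictures. I judged this by eye and did not measure it.

One measurement disagreed: my first rack position from the top camera was about 5 mm off the wrist view. I corrected it before gripping, and no later check failed.

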